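# Clear the microscopy bench

## Task

Clear up the microscopy bench: nest all the white specimen cups one in another on top of the blue cup as one upright, straight stack, slide both green slide cassettes fully home in the bays of the cassette rack, keeping them level, and put both orange-handled sectioning knives into the slots of the knife block, blade on edge and pushed in until the handle's shoulder meets the block. The number of white cups differs from time to time; leave the bottle and the jar alone.

Things in the scene. Friction and masses are not known exactly. Their poses are not given: they have to be found in the camera images.
- base_cup: blue tapered plastic cup standing open end up; outer diameter 36 at the foot, 61 at the rim, height 44, wall 2.5, thick weighted floor 16. Origin: centre of its underside, z up. Stands loose on the bench; 150 g. A cup nested fully in another rests on its floor, 16 mm higher than it.
- cup0: white cup, same shape as the blue one (36 foot, 61 rim, 44 high), 50 g; origin at the centre of its underside, z up. May be absent.
- cup1: white cup like cup0. May be absent.
- cup2: white cup like cup0. May be absent.
- cassette0: green flat slide cassette with a glass slide on top, lying flat: 90 long (x), 46 wide (y), 10 thick (z), 60 g; origin at the centre of its underside. The same both ways round.
- cassette1: green slide cassette like cassette0.
- knife0: sectioning knife standing on its handle, blade on edge: orange handle 70 long, 26 wide, 30 high reaching from the shoulder along -x; steel blade 70 long along +x, 4 thick (y), from 10 to 42 above the handle's underside. Origin: under the shoulder where blade meets handle, at the level of the handle's underside; centre of mass about 15 mm behind it (-x). 120 g.
- knife1: sectioning knife like knife0.
- rack: fixed cassette rack, blue walls with a clear cover: 90 deep (x), 124 wide (y), 23 high; two side-by-side bays open only towards its -x side, each 50 wide, 15 high (from 4 to 19 above the bench), 82 deep. Origin: centre of its underside. A cassette fully home sticks out 8 mm.
- bay0 (a point): where the origin of a cassette lies when fully home in the bay on the rack's -y side (4 mm above the bench); the cassette's long axis then lies along the rack's x. The bay's mouth is 37 mm from here towards the rack's -x. Axes as the rack's.
- bay1 (a point): the same for the bay on the rack's +y side.
- block: fixed grey knife block: 90 deep (x), 110 wide (y), 48 high, with two slots 7 wide along x, open at the top and at the -x face, 80 long, floor 6 above the bench. Origin: centre of its underside.
- slot0 (a point): where the origin of a knife lies when fully home in the slot on the block's -y side: on the block's -x face, at bench level, in the middle of the slot; the blade then points along the block's +x and the handle stands on the bench in front. Axes as the block's.
- slot1 (a point): the same for the slot on the block's +y side.
- bottle: bystander: amber bottle with red cap, 60 diameter, 150 high, standing; origin at the centre of its underside.
- jar: bystander: glass jar with steel lid, 70 diameter, 90 high; origin at the centre of its underside.
Not all that is in view belongs to the job. What is shaped like the cup2 but black, red or yellow is not meant.

How it is judged (in metres and radians):
At the end, for the whole second after the job is handed in: White cups nested upright in line (8 mm) with the standing blue cup, seated 16, 32, 48 mm (+-5) above it; each cassette level and within 8 mm of fully home in a bay; each knife upright and within 8 mm of fully home in a slot; all at rest and released (horizontal distance between each of cup0, cup1, cup2 and base_cup below 0.008 m and angle between each of cup0, cup1, cup2, base_cup's own z axis and vertical below 0.1 rad and linear speed of each of cup0, cup1, cup2 below 0.02 m/s and (z of cup0 in the frame of base_cup between 0.011 and 0.021 m or z of cup0 in the frame of base_cup between 0.027 and 0.037 m or z of cup0 in the frame of base_cup between 0.043 and 0.053 m) and (z of cup1 in the frame of base_cup between 0.011 and 0.021 m or z of cup1 in the frame of base_cup between 0.027 and 0.037 m or z of cup1 in the frame of base_cup between 0.043 and 0.053 m) and (z of cup2 in the frame of base_cup between 0.011 and 0.021 m or z of cup2 in the frame of base_cup between 0.027 and 0.037 m or z of cup2 in the frame of base_cup between 0.043 and 0.053 m) and height (world z) of base_cup below 0.006 m and (distance between cassette0 and bay0 below 0.008 m or distance between cassette0 and bay1 below 0.008 m) and angle between the x axis of each of cassette0, cassette1 and the x axis of rack, either way round below 0.12 rad and angle between each of cassette0, knife0, cassette1, knife1's own z axis and vertical below 0.12 rad and (distance between knife0 and slot0 below 0.008 m or distance between knife0 and slot1 below 0.008 m) and angle between the x axis of each of knife0, knife1 and the x axis of block, either way round below 0.12 rad and (distance between cassette1 and bay0 below 0.008 m or distance between cassette1 and bay1 below 0.008 m) and (distance between knife1 and slot0 below 0.008 m or distance between knife1 and slot1 below 0.008 m)); the robot touches nothing.
It fails at once if the bottle is pushed more than 3 cm or tipped over (distance of bottle from where it was at the start of the episode above 0.03 m or angle between bottle's own z axis and vertical above 0.5 rad).
It fails at once if the jar is pushed more than 3 cm or tipped over (distance of jar from where it was at the start of the episode above 0.03 m or angle between jar's own z axis and vertical above 0.5 rad).
It fails at once if a cassette is tipped out of level (more than 0.6 rad) (angle between cassette0's own z axis and vertical above 0.6 rad).
It fails at once if a cassette is tipped out of level (more than 0.6 rad) (angle between cassette1's own z axis and vertical above 0.6 rad).
Of cup0, cup1, cup2 only 2 to 3 are there at a start; the rules pass over those that are not, and their reading is None.
At some moment in a run one of cassette0, cassette1, cup0, cup1, cup2 may be knocked a few centimetres aside while the robot is not near it.
It also fails if it takes over 210 s, if anything falls off the work surface, if the arm or the gripper's body presses on something with over 40 N, if the wrist force passes 120 N, or if a joint passes its speed limit or range.

## Robot

A 6-joint arm with a two-finger parallel gripper is mounted at the origin on the work surface. World frame = base frame: x ahead of the robot, y to its left, z up, the work surface at z = 0. Lengths are in mm, angles in rad, forces in N, time in s.
With the tool pointing down it reaches from about 300 to 775 mm from the base axis. Payload 14.6 kg.
Tool frame: the origin (TCP) lies midway between the tips of the shut fingers; the grasp point (between the pads) lies 19 mm behind it (manip.grasp_offset is the distance from the TCP to the grasp point, in mm); z points along the fingers, y is the line along which they close (so a half turn about z gives the same grasp; the last joint's range is limited). The gripper opens to 94 mm and grips with 3 to 60 N. Pads are 16 mm wide; open, the fingers measure 119 mm over their backs; the gripper's body (75 mm by 177 mm) begins 78 mm behind the grasp point.
Start: joints at [-0.067, 0.3, 1.521, -0, 1.321, -0.067], TCP at [549.99, -0.002, 205.446] pointing down, gripper open.
Joint ranges: [-3.03, 3.03], [-0.79, 2.21], [0.23, 2.52], [-1.04, 4.18], [0, 3.07], [-2.55, 2.55]. Speed limits (rad/s): [2.22, 2.22, 2.57, 3.14, 3.14, 3.14].

## Interface

Orientations are given as [roll, pitch, yaw] about the fixed x, y, z axes, in that order (R = Rz(yaw) Ry(pitch) Rx(roll)).
In Python, from cell import manip, viewer gives the robot as it stands. The module is installed in compiled form; this text tells all that it offers.
- The arm moves only by the tool move_arm, never from a script. Its argument "moves" is a list of rows, each a list of 4 numbers: the shift along the tool's x, y, z in m, then the turn about the tool's z in rad. A call has 1 to 12 rows; each row is the pose to reach, as a shift and turn from the pose commanded when the call began, along the tool's axes at that moment; what a row does not reach only later rows make up. A row lasts 1/10 s, in which the tool goes at most 50 mm and 8.59 degrees, less where a joint would pass 70% of its speed; a pose out of reach is approached as far as the arm can. A call with a gripper value outside its range is refused whole. "jaw" is the finger opening in m, from 0 to 0.094, set as the call begins (left out, the last holds). The fingers move at their own pace and stop on an object; "squeeze" is the grip in N (left out, the last holds). Time passes only in rows, so rows that repeat a pose let the fingers close. It gives the time, the measured TCP pose, the force, the opening and the grip force at its end, in the units of the state.
- manip.read_state(): the state, without advancing time (a new reading comes with each control period).
- viewer.camera(name): name is "scene" or "side" or "wrist"; returns a dict with "frame" (480x640x3 uint8, blue, green, red), "z_map" (480x640 float32, mm along the optical axis (not along the pixel's ray), 0 where there is no reading), "fx", "fy", "cx", "cy" (pixels), "D" ([k1, k2, p1, p2, k3] as OpenCV has them; the pictures are not rectified), "origin" and "orientation" of the camera in the world. Camera axes: x right, y down, z forward; pixel columns grow to the right and rows downward; lengths in mm; the calibration is good to about 2 mm. A picture is of the moment at which its call begins.
- manip.sign_off(): hands the job in; it is judged then, once.
The state is a dict: "clock": time; "joints": joint angles; "qd": joint speeds; "effort": joint torques, N m; "eef_pos": TCP position; "eef_rot": TCP orientation; "wrist_force": force on the tool from outside, world axes, zero at the start; "moment": the same for the moment, N m; "finger_gap": finger opening in mm; "finger_force": force on a finger pad.
Only numpy, scipy, OpenCV 4.12 (cv2) and the standard library are available. Lean on these libraries where they do the work, as an engineer would, in place of code of your own. Each camera call takes 0.05 s, during which the arm holds its last target. There are 200 camera calls.

## Working session

There is one attempt and no reset: what is moved stays moved. The work goes in short steps, Python scripts to look and compute and a tool call to move; the robot and the scene stay as the last step left them, time stands still between calls to the robot, and variables do not carry over. Pictures are saved under pics/ and viewed, at most 14 in all, crops included, and the job is handed in when it is done.

Besides the shell and the picture viewer there is one more tool, called as name([rows], argument=value, ...), one row to a line, values as JSON. move_arm: Moves the arm, as the interface text tells. Its arguments: {"type":"object","properties":{"moves":{"type":"array"},"jaw":{"type":"number"},"squeeze":{"type":"number"}},"required":["moves"]}

```bash
mkdir -p pics; cat > h.py <<'E'
import numpy as np, cv2
from cell import manip, viewer
from scipy.spatial.transform import Rotation as Ro
def cam(n):
    c=viewer.camera(n); c['K']=np.array([[c['fx'],0,c['cx']],[0,c['fy'],c['cy']],[0,0,1.]])
    o=np.array(c['orientation'],float)
    c['R']=o if o.shape==(3,3) else Ro.from_euler('xyz',o).as_matrix()
    c['o']=np.array(c['origin'],float); c['D']=np.array(c['D'],float); return c
def rays(c,uv):
    p=cv2.undistortPoints(np.array(uv,float).reshape(-1,1,2),c['K'],c['D']).reshape(-1,2)
    return np.c_[p,np.ones(len(p))]
def plane(c,uv,z):
    d=rays(c,uv)@c['R'].T; return c['o']+d*((z-c['o'][2])/d[:,2])[:,None]
def cloud(c):
    v,u=np.mgrid[0:480,0:640]; r=rays(c,np.c_[u.ravel(),v.ravel()])
    return ((r*c['z_map'].reshape(-1,1))@c['R'].T+c['o']).reshape(480,640,3)
E
python3 - <<'E'
from h import *
s=manip.read_state(); print(s)
for n in ['scene','side','wrist']:
    c=cam(n); print(n,c['o'],c['orientation'],c['fx'],c['cx'],c['cy'],c['D'],(c['z_map']>0).mean()); cv2.imwrite(f'pics/{n}0.png',c['frame'])
E
```

```text
{'clock': 0.0, 'joints': array([-6.65594428e-02,  3.00468781e-01,  1.52157199e+00, -1.85292612e-05,
        1.32068681e+00, -6.65720565e-02]), 'qd': array([-4.83173456e-04,  1.60503453e-03,  4.98680801e-05, -2.63245548e-03,
       -4.45017012e-04,  8.19630594e-04]), 'effort': array([-1.53750298e-03, -5.31805658e+01, -3.52735734e+01,  7.07558286e-02,
        2.43994006e-02, -4.79655944e-05]), 'eef_pos': array([5.49743924e+02, 3.15730844e-02, 2.04891444e+02]), 'eef_rot': array([-3.14045904e+00, -5.75912628e-05,  1.57081350e+00]), 'wrist_force': array([-0.21135248, -0.23409967,  0.55145965]), 'moment': array([ 0.01425229,  0.04788976, -0.00376359]), 'finger_force': 0.0, 'finger_gap': 93.94770157366592}
scene [1189.24952835  102.76516319  502.55744167] [-2.15399071  0.01945173  1.67561171] 443.32697233268163 326.9372182469747 237.68872912685242 [-0.11305772  0.          0.          0.          0.        ] 0.99609375
side [ 257.84480381 -632.84929701  857.70670438] [-2.45155536 -0.01120994 -0.36766493] 600.2142962234178 323.70691722291565 233.09777892732998 [-0.07024924  0.          0.          0.          0.        ] 0.995947265625
wrist [550.01121389  76.18720976 385.74694803] [2.87848804e+00 6.57691074e-04 4.74457590e-05] 373.01546221457284 324.1617050937143 244.18574186155777 [-0.02809266  0.          0.          0.          0.        ] 0.995810546875
```

View pics/scene0.png

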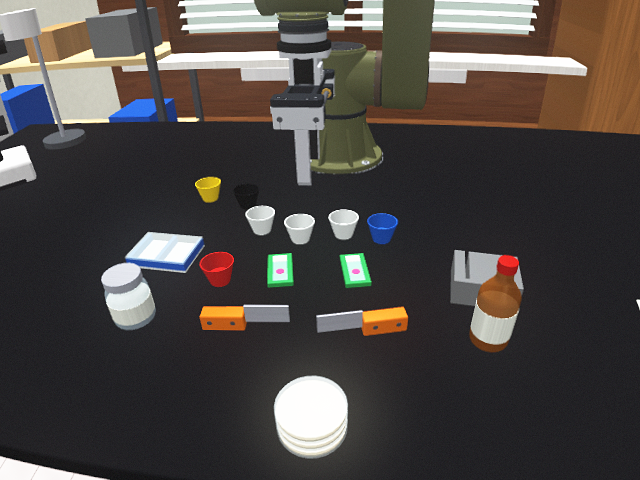

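View pics/side0.png

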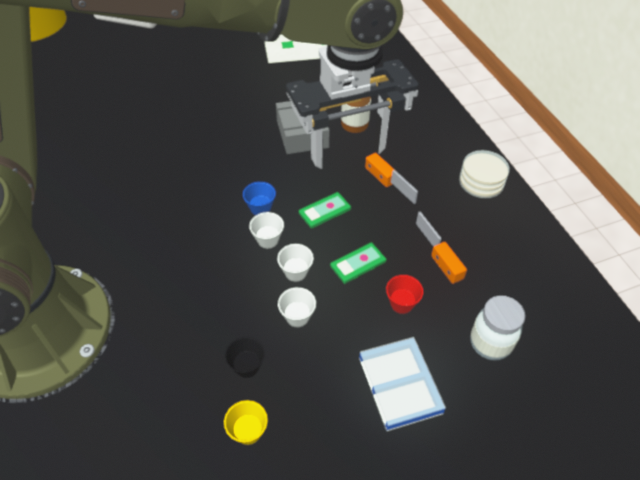

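The scene view shows three white cups at (260,220), (300,228) and (343,224), and the blue cup at (382,228). The black (246,196), yellow (208,190) and red (217,268) cups are decoys. The cassettes are at (280,269) and (355,269), the knives at (245,317) and (362,321), the rack at (166,251) and the block at (485,275).

```bash
cat >> h.py <<'E'
def circ(P):
    A=np.c_[2*P[:,:2],np.ones(len(P))]; s=np.linalg.lstsq(A,(P[:,:2]**2).sum(1),rcond=None)[0]
    return s[0],s[1],np.sqrt(s[2]+s[0]**2+s[1]**2)
def masks(c):
    h=cv2.cvtColor(c['frame'],cv2.COLOR_BGR2HSV); H,S,V=[h[...,i].astype(int) for i in range(3)]
    return dict(green=(abs(H-70)<18)&(S>120)&(V>60),orange=(abs(H-14)<6)&(S>180)&(V>120),blue=(abs(H-112)<12)&(S>150)&(V>60),
      white=(S<40)&(V>120))
def blobs(m,amin=60):
    n,l,st,ce=cv2.connectedComponentsWithStats(m.astype(np.uint8)); return [(l==i,st[i,4],ce[i]) for i in range(1,n) if st[i,4]>=amin]
def rect(P):
    (x,y),(w,h),a=cv2.minAreaRect(P[:,:2].astype(np.float32)); 
    if w<h: w,h,a=h,w,a+90
    return np.round([x,y,w,h],1),round((a+90)%180-90,1)
def survey(names=('scene','side')):
    for n in names:
        c=cam(n); X=cloud(c); M=masks(c); Z=X[...,2]
        ws=(X[...,0]>300)&(X[...,0]<850)&(abs(X[...,1])<420)
        print('==',n)
        for k,zr in [('green',(6,16)),('orange',(26,34)),('blue',(30,56)),('white',(30,110))]:
            m=M[k]&ws&(Z>zr[0])&(Z<zr[1]+0)
            for b,a,ce in blobs(m):
                P=X[b]; zt=np.percentile(P[:,2],95)
                if k in('blue','white'):
                    # rim: rows of outer contour, z near top
                    r=P[P[:,2]>zt-3]; print(k,a,np.round(ce),'circ',np.round(circ(r),1),'zt',round(zt,1))
                else: print(k,a,np.round(ce),*rect(P),'zt',round(zt,1))
E
python3 - <<'E'
from h import *
survey()
for n in ('scene','side'):
    c=cam(n); X=cloud(c); Z=X[...,2]
    for nm,(x0,x1,y0,y1,z0,z1) in dict(block=(500,800,150,400,44,52),rack=(450,750,-330,-100,15,28),blade=(550,800,-200,200,36,48)).items():
        m=(X[...,0]>x0)&(X[...,0]<x1)&(X[...,1]>y0)&(X[...,1]<y1)&(Z>z0)&(Z<z1)
        for b,a,ce in blobs(m,40): print(n,nm,a,np.round(ce),*rect(X[b]),np.round(np.median(X[b],0),1))
c=cam('scene'); f=c['frame']
a=cv2.resize(f[200:310,110:310],(800,440),interpolation=cv2.INTER_CUBIC)
cv2.imwrite('pics/crop1.png',a)
E
```

```text
== scene
green 355 [280. 270.] [552.2 -61.3  91.7  44.2] 12.3 zt 10.9
green 401 [354. 271.] [541.8  75.   92.1  46.3] 11.4 zt 10.9
orange 471 [220. 312.] [ 698.6 -124.3   69.6   26.8] -85.4 zt 30.7
orange 173 [388. 318.] [683.5 129.1  69.8  27.4] -73.6 zt 30.0
blue 371 [382. 222.] circ [428.9 123.6  28.8] zt 44.2
white 334 [260. 214.] circ [ 414.8 -127.1   28.7] zt 44.3
white 352 [343. 218.] circ [419.   44.8  28.7] zt 44.2
white 359 [299. 223.] circ [442.3 -42.1  28.9] zt 43.9
white 1159 [474. 267.] circ [571.4 280.3  33.4] zt 48.6
white 2016 [125. 290.] circ [ 695.1 -282.1   21.6] zt 90.3
white 115 [518. 279.] circ [603.6 358.8  17.5] zt 49.0
white 912 [492. 325.] circ [694.4 290.2  30.1] zt 69.6
white 322 [266. 308.] circ [693.4 -53.7  20.3] zt 42.0
white 334 [339. 316.] circ [694.2  58.8  20.8] zt 41.8
white 867 [313. 386.] circ [846.9  39.5  22.5] zt 46.7
== side
green 428 [324. 211.] [540.7  72.5  91.5  48.5] 11.3 zt 12.0
green 527 [358. 263.] [551.1 -64.6  91.3  48. ] 11.0 zt 12.3
orange 304 [380. 165.] [681.1 127.2  69.8  29. ] -74.7 zt 32.0
orange 470 [450. 258.] [ 697.6 -12
[... 1625 characters left out ...]
  12.5] -1.4 [687.2 261.7  47.8]
side rack 173 [448. 266.] [ 690.3 -133.    66.6   25. ] -67.1 [ 687.3 -140.9   21.9]
side rack 400 [404. 294.] [ 591.5 -162.7   45.9   34.7] -33.3 [ 594.3 -159.7   18.1]
side rack 53 [401. 307.] [ 577.8 -183.3   39.5   12.9] -36.7 [ 574.6 -187.7   21.5]
side rack 186 [487. 348.] [ 676.6 -296.9   69.    30.6] -53.3 [ 665.8 -306.3   21.6]
side rack 3248 [397. 370.] [ 522.9 -285.    95.2   92.2] 86.5 [ 520.8 -286.    23. ]
side blade 118 [404. 182.] [699.6  59.5  71.2   8.9] -75.7 [698.2  59.6  40.6]
side blade 125 [429. 226.] [692.4 -57.4  71.5   7.6] -85.1 [691.6 -55.7  40.5]
side blade 312 [405. 288.] [ 587.8 -167.8   59.3   58.5] -39.1 [ 592.5 -160.1   42.1]
```

View pics/crop1.png

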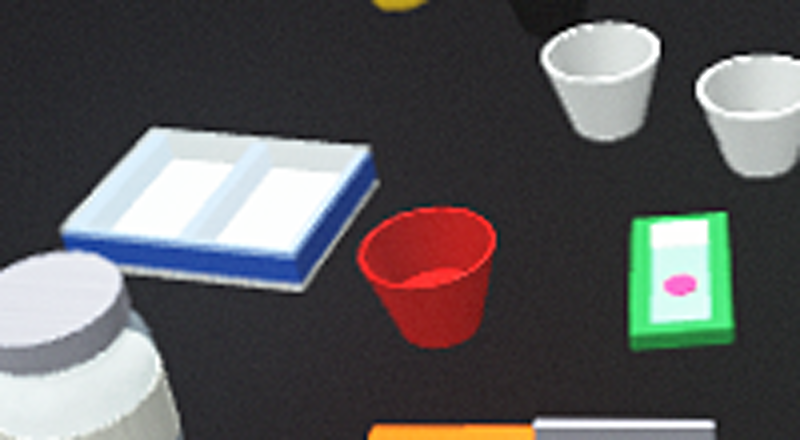

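The rack's open side faces the robot (-x). The clear cover and solid blue end wall are visible in the crop at (330,230). The red cup is a decoy, and the white cup at crop (600,80) is one to move. First I'll go to the white cup nearest the blue one, at (418,44).

move_arm([
  [0.044,-0.1315,0,0],
  [0.044,-0.1315,0,0],
  [0.044,-0.1315,0,0],
  [0.044,-0.1315,0.05,0],
  [0.044,-0.1315,0.1,0],
  [0.044,-0.1315,0.14,0],
  [0.044,-0.1315,0.173,0],
  [0.044,-0.1315,0.173,0],
  [0.044,-0.1315,0.173,0],
], jaw=0.078, squeeze=8)

```text
clock: 1.3
eef_pos: [418.8, 44.0, 33.2]
eef_rot: [-3.141, 0.0, 1.571]
wrist_force: [0.2, -0.8, 1.0]
finger_gap: 78.3
finger_force: 0.0
```

```bash
python3 - <<'E'
from h import *
for n in ('scene','side'):
    c=cam(n); X=cloud(c); Z=X[...,2]; cv2.imwrite(f'pics/{n}1.png',c['frame'])
    for nm,(x0,x1,y0,y1,z0,z1) in dict(block=(500,660,200,400,44,53),rack=(450,650,-380,-205,18,28),yb=(280,420,-350,-150,38,50)).items():
        m=(X[...,0]>x0)&(X[...,0]<x1)&(X[...,1]>y0)&(X[...,1]<y1)&(Z>z0)&(Z<z1)
        P=X[m]; print(n,nm,len(P),*rect(P))
        if nm=='yb':
            for b,a,ce in blobs(m,40): print('  ',a,np.round(circ(X[b]),1))
        else: print(np.round(cv2.boxPoints(cv2.minAreaRect(P[:,:2].astype(np.float32))),0).tolist())
    if n=='scene': cv2.imwrite('pics/block1.png',cv2.resize(c['frame'][230:320,430:550],(800,600),interpolation=cv2.INTER_CUBIC))
E
```

```text
scene block 1332 [576.8 301.4 110.7  93.7] 83.1
[[524.0, 252.0], [617.0, 241.0], [630.0, 351.0], [537.0, 362.0]]
scene rack 1736 [ 521.7 -298.5  128.    93.6] 86.6
[[471.0, -360.0], [565.0, -365.0], [572.0, -237.0], [479.0, -232.0]]
scene yb 225 [ 317.  -209.1  211.2   99.4] 52.8
   59 [ 284.  -287.3   27.5]
   144 [ 310.7 -185.8   28.4]
side block 1124 [583.2 298.4 119.8  78.3] 81.8
[[536.0, 245.0], [613.0, 234.0], [630.0, 352.0], [553.0, 363.0]]
side rack 4578 [ 521.5 -300.8  127.1   91.9] 85.4
[[471.0, -360.0], [562.0, -368.0], [572.0, -241.0], [481.0, -234.0]]
side yb 558 [ 316.  -212.9  212.2   98. ] 52.9
   313 [ 310.3 -188.7   28.1]
   209 [ 282.2 -289.7   28.5]
```

View pics/block1.png

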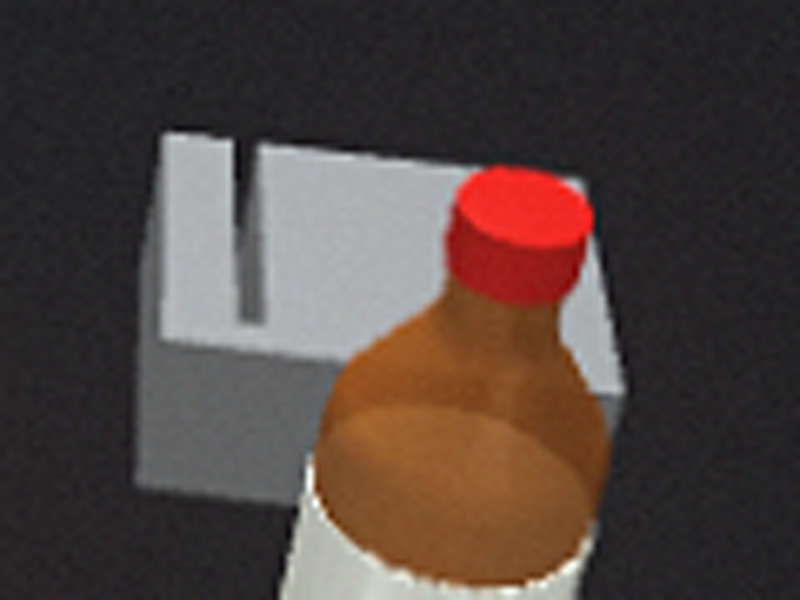

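View pics/side1.png

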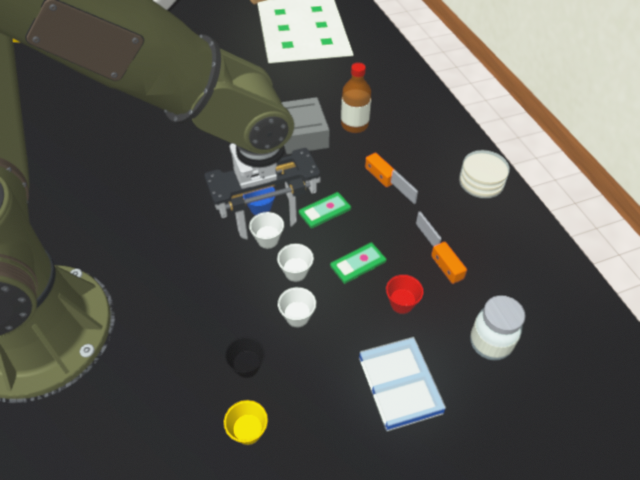

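The block crop shows slot0 clearly at (250,140) to (250,320); the bottle hides the other slot. The side view shows the fingers astride the white cup at (267,229). I'll close and lift.

move_arm([
  [0,0,0,0],
  [0,0,0,0],
  [0,0,0,0],
  [0,0,0,0],
  [0,0,0,0],
  [0,0,-0.02,0],
  [0,0,-0.06,0],
  [0,0,-0.06,0],
], jaw=0.03, squeeze=10)

```text
clock: 2.2
eef_pos: [420.5, 44.1, 96.3]
eef_rot: [3.135, -0.0, 1.571]
wrist_force: [0.0, -0.4, -0.6]
finger_gap: 59.7
finger_force: 10.0
```

```bash
python3 - <<'E'
from h import *
survey()
c=cam('side');cv2.imwrite('pics/s2.png',c['frame'][150:270,180:340].repeat(4,0).repeat(4,1))
E
```

```text
== scene
green 362 [280. 270.] [552.2 -61.2  93.1  44. ] 12.2 zt 11.0
green 396 [354. 270.] [542.3  75.3  92.7  46.5] 11.9 zt 11.1
orange 472 [221. 312.] [ 699.  -124.2   69.2   26. ] -87.1 zt 30.6
orange 215 [389. 317.] [683.3 128.8  70.2  26.9] -74.0 zt 30.1
blue 377 [382. 222.] circ [429.1 123.6  28.8] zt 44.4
white 541 [343. 198.] circ [426.5  45.   31.4] zt 107.2
white 339 [260. 214.] circ [ 414.8 -127.2   28.7] zt 44.1
white 362 [299. 223.] circ [442.4 -42.1  28.7] zt 44.0
white 1150 [474. 267.] circ [571.1 280.4  33.2] zt 48.6
white 2009 [125. 290.] circ [ 695.2 -282.1   21.7] zt 90.3
white 114 [518. 279.] circ [602.3 360.4  18.7] zt 49.2
white 906 [492. 325.] circ [694.7 290.3  30. ] zt 69.8
white 325 [266. 308.] circ [695.8 -53.9  20.7] zt 42.0
white 331 [339. 316.] circ [700.7  60.5  20.5] zt 42.0
white 872 [313. 386.] circ [846.8  39.7  22.4] zt 46.7
== side
green 437 [324. 211.] [541.4  73.   90.9  48.6] 12.0 zt 12.0
green 535 [358. 263.] [551.6 -64.7  91.4  48.1] 11.2 zt 12.2
orange 307 [380. 165.] [680.9 126.2  71.9  27.8] -76.7 zt 32.4
orange 475 [450. 258.] [ 697.5 -126.7   70.1   27.4] -83.6 zt 32.3
blue 140 [258. 186.] circ [431.3 127.2  23.1] zt 44.9
white 939 [305. 114.] circ [584.4 299.   37.5] zt 50.5
white 439 [355. 113.] circ [693.9 287.4  29.3] zt 69.8
white 474 [474. 173.] circ [845.9  36.4  22.8] zt 48.4
white 164 [404. 183.] circ [701.5  58.1  19.5] zt 43.9
white 1026 [265. 206.] circ [419.6  41.8  30.7] zt 105.4
white 183 [429. 227.] circ [699.9 -55.5  22.6] zt 42.9
white 421 [295. 257.] circ [441.7 -43.8  28.8] zt 45.1
white 458 [296. 302.] circ [ 414.1 -129.9   28.4] zt 45.1
white 2165 [499. 324.] circ [ 692.7 -285.3   21.7] zt 91.6
```

View pics/s2.png

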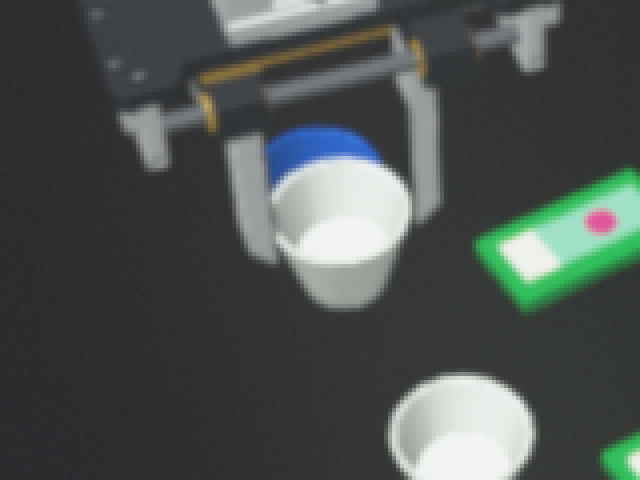

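The cup is held level. I'll carry it above the blue cup and lower it in.

move_arm([
  [0.04,0.005,-0.01,0],
  [0.079,0.0105,-0.01,0],
  [0.079,0.0105,-0.01,0],
  [0.079,0.0105,-0.01,0],
  [0.079,0.0105,0.015,0],
  [0.079,0.0105,0.03,0],
  [0.079,0.0105,0.037,0],
  [0.079,0.0105,0.042,0],
  [0.079,0.0105,0.043,0],
  [0.079,0.0105,0.043,0],
])

```text
clock: 3.35
eef_pos: [429.2, 122.8, 49.8]
eef_rot: [3.141, -0.0, 1.57]
wrist_force: [-0.7, 0.7, -0.6]
finger_gap: 59.4
finger_force: 10.0
```

move_arm([
  [0,0,0,0],
  [0,0,0,0],
  [0,0,0,0],
  [0,0,-0.03,0],
  [0,0,-0.08,0],
  [-0.04,0.003,-0.09,0],
  [-0.09,0.006,-0.09,0],
  [-0.14,0.009,-0.09,0],
  [-0.166,0.0132,-0.09,0],
  [-0.166,0.0132,-0.09,0],
  [-0.166,0.0132,-0.09,0],
], jaw=0.078)

```text
clock: 4.45
eef_pos: [442.1, -43.1, 139.4]
eef_rot: [-3.141, -0.0, 1.57]
wrist_force: [0.9, 0.1, 0.1]
finger_gap: 78.1
finger_force: 0.0
```

```bash
python3 - <<'E'
from h import *
survey()
print(manip.read_state()['eef_pos'])
E
```

```text
== scene
green 363 [280. 270.] [552.1 -61.2  92.7  44. ] 12.3 zt 10.9
green 394 [354. 271.] [542.   75.1  92.1  46.1] 11.5 zt 10.9
orange 444 [219. 312.] [ 698.2 -124.1   69.6   27.5] -84.7 zt 30.7
orange 132 [384. 319.] [692.8 129.3  67.9  24.7] 87.0 zt 30.1
blue 145 [381. 229.] circ [429.5 123.8  28.9] zt 44.0
white 333 [260. 214.] circ [ 414.8 -127.3   28.7] zt 44.2
white 528 [382. 217.] circ [429.9 123.6  28.6] zt 59.9
white 355 [299. 223.] circ [442.7 -41.7  28.6] zt 44.1
white 1159 [474. 267.] circ [571.2 280.4  33.4] zt 48.6
white 2021 [125. 290.] circ [ 695.3 -282.1   21.6] zt 90.3
white 116 [518. 279.] circ [603.1 360.   18.4] zt 49.0
white 907 [492. 325.] circ [694.1 290.2  30.2] zt 69.7
white 320 [266. 308.] circ [684.9 -54.3  21.6] zt 42.0
white 331 [339. 316.] circ [691.  58.  22.] zt 42.1
white 869 [313. 386.] circ [847.1  39.4  22.6] zt 46.7
== side
green 380 [325. 211.] [541.2  73.   91.8  49.6] 12.1 zt 12.1
green 535 [358. 263.] [551.5 -64.2  91.7  47.8] 11.9 zt 12.2
orange 305 [380. 165.] [681.3 126.1  71.5  26.4] -75.7 zt 32.2
orange 476 [450. 259.] [ 697.8 -126.8   70.4   28.1] -84.5 zt 32.5
white 444 [355. 113.] circ [694.3 287.1  29. ] zt 69.7
white 107 [322. 125.] circ [608.3 260.9  14.2] zt 49.9
white 472 [474. 173.] circ [846.   36.1  23.2] zt 48.1
white 170 [405. 183.] circ [700.5  56.8  19.4] zt 43.5
white 183 [429. 228.] circ [689.8 -57.4  20.8] zt 43.4
white 420 [295. 257.] circ [441.8 -43.8  28.8] zt 44.7
white 457 [296. 301.] circ [ 413.9 -130.1   28.2] zt 45.6
white 2176 [499. 324.] circ [ 693.  -284.9   21.3] zt 91.8
[442.10056832 -42.15458947 139.43259512]
```

The first cup is seated, with its rim at 60 mm. The second cup is next.

move_arm([
  [0,0,0.05,0],
  [0,0,0.09,0],
  [0,0,0.107,0],
  [0,0,0.107,0],
  [0,0,0.107,0],
])

```text
clock: 5.05
eef_pos: [442.5, -42.3, 33.1]
eef_rot: [3.141, 0.0, 1.572]
wrist_force: [0.8, -1.2, -0.2]
finger_gap: 78.1
finger_force: 0.0
```

move_arm([
  [0,0,0,0],
  [0,0,0,0],
  [0,0,0,0],
  [0,0,0,0],
  [0,0,0,0],
  [0,0,-0.02,0],
  [0,0,-0.06,0],
  [0,0,-0.085,0],
  [0,0,-0.085,0],
], jaw=0.03)

```text
clock: 5.95
eef_pos: [443.7, -43.3, 120.7]
eef_rot: [3.136, 0.001, 1.571]
wrist_force: [0.8, 0.2, -0.4]
finger_gap: 59.7
finger_force: 10.0
```

move_arm([
  [0.04,-0.003,0,0],
  [0.08,-0.007,0,0],
  [0.12,-0.01,0,0],
  [0.166,-0.013,0,0],
  [0.166,-0.013,0,0],
  [0.166,-0.013,0,0],
  [0.166,-0.013,0,0],
  [0.166,-0.013,0.025,0],
  [0.166,-0.013,0.04,0],
  [0.166,-0.013,0.048,0],
  [0.166,-0.013,0.052,0],
  [0.166,-0.013,0.052,0],
])

```text
clock: 7.15
eef_pos: [429.5, 122.5, 65.6]
eef_rot: [3.141, -0.0, 1.57]
wrist_force: [0.3, 1.2, 0.3]
finger_gap: 59.7
finger_force: 10.0
```

move_arm([
  [0,0,0,0],
  [0,0,0,0],
  [0,0,0,0],
  [0,0,-0.03,0],
  [0,0,-0.08,0],
  [-0.04,-0.002,-0.1,0],
  [-0.09,-0.005,-0.1,0],
  [-0.14,-0.01,-0.1,0],
  [-0.19,-0.0145,-0.1,0],
  [-0.2515,-0.0145,-0.1,0],
  [-0.2515,-0.0145,-0.1,0],
  [-0.2515,-0.0145,-0.1,0],
], jaw=0.078)

```text
clock: 8.35
eef_pos: [414.5, -129.7, 165.5]
eef_rot: [-3.142, -0.0, 1.568]
wrist_force: [0.5, 0.1, 0.3]
finger_gap: 78.2
finger_force: 0.0
```

```bash
python3 - <<'E'
from h import *
survey()
print(manip.read_state()['eef_pos'])
c=cam('wrist'); cv2.imwrite('pics/w3.png',c['frame'])
E
```

```text
== scene
green 358 [280. 270.] [552.3 -61.6  91.8  44. ] 11.7 zt 10.9
green 392 [354. 270.] [541.9  75.1  93.   46.6] 11.7 zt 11.0
orange 375 [218. 312.] [ 699.1 -124.    69.1   27. ] -86.8 zt 30.8
orange 146 [385. 319.] [684.5 129.3  70.5  25.7] -72.6 zt 30.0
blue 146 [381. 229.] circ [430.4 123.5  28.7] zt 44.3
white 736 [382. 213.] circ [430.  124.1  28.9] zt 75.9
white 328 [260. 214.] circ [ 414.8 -127.2   28.8] zt 44.2
white 1158 [474. 267.] circ [572.1 280.6  33.4] zt 48.7
white 2031 [126. 290.] circ [ 695.2 -282.    21.7] zt 90.2
white 116 [518. 279.] circ [603.2 359.8  18.1] zt 49.1
white 908 [492. 325.] circ [694.2 290.1  30.2] zt 69.7
white 319 [265. 308.] circ [692.1 -54.   20.3] zt 41.9
white 328 [339. 316.] circ [691.1  58.1  21.8] zt 42.2
white 868 [313. 386.] circ [847.   39.5  22.6] zt 46.6
== side
green 60 [307. 208.] [514.4  87.1  43.9  14.1] 20.5 zt 12.5
green 529 [358. 263.] [551.5 -64.1  91.4  48.6] 12.0 zt 11.8
orange 302 [380. 165.] [681.3 125.7  74.4  28.1] -75.9 zt 32.1
orange 468 [450. 258.] [ 697.9 -126.4   69.9   27.1] -84.2 zt 32.2
white 442 [355. 113.] circ [693.8 286.8  29. ] zt 69.9
white 62 [324. 124.] circ [622.6 262.   17.6] zt 51.1
white 486 [474. 173.] circ [848.8  35.9  24.2] zt 48.4
white 210 [249. 180.] circ [426.1 125.   25.1] zt 76.0
white 173 [405. 183.] circ [728.   64.   36.4] zt 43.2
white 180 [429. 227.] circ [692.1 -57.5  20.3] zt 43.6
white 452 [296. 301.] circ [ 414.1 -130.    28.5] zt 45.2
white 2155 [499. 324.] circ [ 692.7 -285.3   21.6] zt 91.8
[ 414.68865266 -127.69212246  165.42390634]
```

View pics/w3.png

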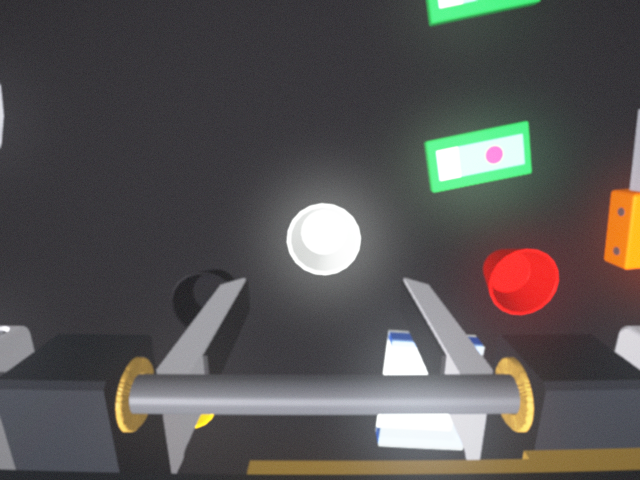

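The wrist view shows the last white cup at (324,240) between the fingers, and the stack's rim at 76 mm is right for two cups. Now the third cup.

move_arm([
  [0,0,0.05,0],
  [0,0,0.09,0],
  [0,0,0.12,0],
  [0,0,0.133,0],
  [0,0,0.133,0],
  [0,0,0.133,0],
])

```text
clock: 9.1
eef_pos: [415.1, -127.7, 33.0]
eef_rot: [3.141, 0.0, 1.572]
wrist_force: [0.8, -0.5, 0.1]
finger_gap: 78.0
finger_force: 0.0
```

move_arm([
  [0,0,0,0],
  [0,0,0,0],
  [0,0,0,0],
  [0,0,0,0],
  [0,0,0,0],
  [0,0,-0.02,0],
  [0,0,-0.06,0],
  [0,0,-0.105,0],
  [0,0,-0.105,0],
  [0,0,-0.105,0],
], jaw=0.03)

```text
clock: 10.1
eef_pos: [414.8, -128.6, 137.8]
eef_rot: [3.14, 0.001, 1.571]
wrist_force: [-0.2, 0.4, -0.8]
finger_gap: 60.0
finger_force: 10.0
```

move_arm([
  [0.04,0.002,0,0],
  [0.08,0.004,0,0],
  [0.12,0.007,0,0],
  [0.16,0.01,0,0],
  [0.2,0.012,0,0],
  [0.235,0.015,0,0],
  [0.252,0.015,0,0],
  [0.252,0.015,0,0],
  [0.252,0.015,0,0],
  [0.252,0.015,0,0],
])

```text
clock: 11.1
eef_pos: [429.5, 122.6, 136.8]
eef_rot: [-3.141, 0.0, 1.57]
wrist_force: [1.0, 0.4, -0.7]
finger_gap: 59.8
finger_force: 10.0
```

move_arm([
  [0,0,0.025,0],
  [0,0,0.042,0],
  [0,0,0.052,0],
  [0,0,0.056,0],
  [0,0,0.056,0],
  [0,0,0.056,0],
])

```text
clock: 11.7
eef_pos: [430.0, 123.3, 81.9]
eef_rot: [3.141, -0.0, 1.57]
wrist_force: [-0.6, 0.1, -0.8]
finger_gap: 59.7
finger_force: 10.0
```

move_arm([
  [0,0,0,0],
  [0,0,0,0],
  [0,0,0,0],
  [0,0,-0.03,0],
  [0,0,-0.08,0],
  [0,0,-0.13,0],
  [0,0.04,-0.15,0],
  [0,0.04,-0.15,0],
  [0,0.04,-0.15,0],
], jaw=0.094)

```text
clock: 12.6
eef_pos: [469.5, 123.4, 230.9]
eef_rot: [-3.141, 0.0, 1.571]
wrist_force: [-1.2, -0.6, -1.2]
finger_gap: 94.1
finger_force: 0.0
```

```bash
python3 - <<'E'
from h import *
survey()
print(manip.read_state()['eef_pos'])
E
```

```text
== scene
green 361 [280. 270.] [551.2 -61.5  93.3  43.9] 12.3 zt 11.0
green 399 [354. 271.] [540.8  74.9  94.8  46.3] 11.7 zt 11.1
orange 508 [222. 312.] [ 698.2 -123.7   69.7   27.2] -86.1 zt 30.7
orange 527 [385. 315.] [682.4 128.7  70.1  27.6] -75.7 zt 30.3
blue 149 [381. 229.] circ [429.5 123.6  28.9] zt 44.1
white 953 [382. 210.] circ [430.5 122.9  28.7] zt 91.5
white 1145 [474. 267.] circ [571.2 280.4  33.3] zt 48.5
white 1977 [125. 291.] circ [ 695.4 -282.    21.6] zt 90.2
white 113 [518. 279.] circ [602.5 360.4  18.7] zt 49.2
white 907 [492. 325.] circ [694.4 290.1  29.9] zt 69.6
white 325 [266. 308.] circ [691.7 -53.9  20.7] zt 41.9
white 326 [339. 316.] circ [689.7  57.7  22.6] zt 42.2
white 874 [313. 386.] circ [847.4  39.8  22.7] zt 46.7
== side
green 427 [324. 210.] [541.   72.9  91.3  49.6] 11.3 zt 12.0
green 523 [358. 263.] [551.4 -64.   91.9  48.1] 12.1 zt 12.0
orange 307 [380. 165.] [681.6 125.8  71.6  28.7] -75.4 zt 31.7
orange 473 [450. 258.] [ 697.5 -127.6   70.7   27.1] -83.9 zt 32.2
blue 109 [258. 204.] circ [428.4 120.7  28.7] zt 44.9
white 1201 [303. 119.] circ [579.5 291.8  38.3] zt 50.2
white 135 [289. 104.] circ [564.6 345.1  16.4] zt 50.0
white 440 [355. 113.] circ [694.  287.2  28.8] zt 69.3
white 485 [474. 173.] circ [847.3  37.2  24. ] zt 48.1
white 1114 [258. 183.] circ [429.5 121.1  28.7] zt 91.5
white 168 [405. 183.] circ [711.1  58.7  23.3] zt 43.4
white 181 [429. 227.] circ [691.5 -56.4  19.8] zt 43.1
white 2172 [499. 324.] circ [ 693.3 -285.1   21.4] zt 91.8
[468.74038852 123.42337592 230.29349642]
```

All three cups are seated, with the rim at 91.6 mm and the stack in line. Next is the cassette at y=-63; I'll turn the tool and stop above its tail to measure with the wrist camera.

move_arm([
  [-0.04,0.01,0,0.15],
  [-0.08,0.02,0,0.3],
  [-0.12,0.03,0,0.45],
  [-0.16,0.04,0,0.6],
  [-0.193,0.0495,0,0.75],
  [-0.193,0.0495,0,0.9],
  [-0.193,0.0495,0,1.05],
  [-0.193,0.0495,0,1.2],
  [-0.193,0.0495,0.05,1.35],
  [-0.193,0.0495,0.1,1.362],
  [-0.193,0.0495,0.1,1.362],
  [-0.193,0.0495,0.1,1.362],
], jaw=0.062)

```text
clock: 13.9
eef_pos: [518.9, -69.3, 132.2]
eef_rot: [-3.141, 0.001, 0.21]
wrist_force: [0.9, 0.5, 1.1]
finger_gap: 61.8
finger_force: 0.0
```

```bash
python3 - <<'E'
from h import *
s=manip.read_state();print(s['eef_pos'],s['eef_rot'],s['joints'])
survey(('wrist',)); survey()
c=cam('wrist'); cv2.imwrite('pics/w4.png',c['frame'])
E
```

```text
[518.93807632 -69.32034793 132.17669127] [-3.14108794e+00  1.17345364e-03  2.09965144e-01] [-2.02755453e-01  3.15688812e-01  1.67972554e+00 -9.14778634e-06
  1.14745567e+00  1.15807979e+00]
== wrist
green 3261 [158. 171.] [541.1  75.   89.8  46.9] 11.2 zt 12.7
green 2997 [326. 194.] [551.7 -62.6  89.3  46.2] 11.5 zt 12.7
orange 3503 [462.  17.] [ 696.8 -125.2   70.4   25.3] -84.7 zt 32.7
blue 618 [ 87. 293.] circ [429.3 123.3  28.9] zt 46.1
white 261 [389.   2.] circ [693.4 -82.8   4. ] zt 41.5
white 1155 [631.  81.] circ [ 689.7 -275.6   26.5] zt 45.6
white 5795 [ 49. 315.] circ [430.5 121.7  28.2] zt 93.1
== scene
green 358 [280. 270.] [552.5 -61.4  93.6  44. ] 11.9 zt 11.0
green 396 [354. 271.] [542.2  75.2  92.4  46.6] 11.8 zt 11.2
orange 334 [217. 313.] [ 699.5 -123.9   69.7   27. ] -88.0 zt 30.6
orange 134 [386. 319.] [683.7 128.6  70.6  26.4] -74.2 zt 29.6
blue 145 [381. 229.] circ [429.5 123.7  28.9] zt 44.6
white 952 [382. 210.] circ [430.2 122.9  28.6] zt 91.5
white 1162 [474. 267.] circ [572.1 280.5  33.5] zt 48.6
white 2040 [126. 290.] circ [ 695.2 -282.1   21.7] zt 90.2

[... 278 characters left out ...]
side
green 342 [321. 213.] [538.6  73.3  87.3  48.9] 12.0 zt 11.8
green 538 [358. 263.] [551.5 -63.8  91.2  48.7] 11.7 zt 11.7
orange 239 [381. 164.] [682.5 125.8  69.2  24.8] -77.5 zt 32.5
orange 476 [450. 258.] [ 697.2 -126.2   70.7   27.4] -84.5 zt 32.2
blue 112 [258. 204.] circ [428.3 121.   28.8] zt 45.0
white 282 [292. 122.] circ [555.6 291.9  20.3] zt 50.1
white 107 [292. 132.] circ [542.8 259.7  11.1] zt 50.5
white 478 [474. 173.] circ [848.8  36.1  24.8] zt 48.3
white 1112 [258. 183.] circ [429.7 120.9  28.7] zt 91.7
white 135 [406. 184.] circ [684.7  53.1  24.3] zt 43.3
white 183 [429. 227.] circ [694.2 -58.3  20.3] zt 43.8
white 2173 [499. 324.] circ [ 692.9 -285.2   21.7] zt 91.9
```

View pics/w4.png

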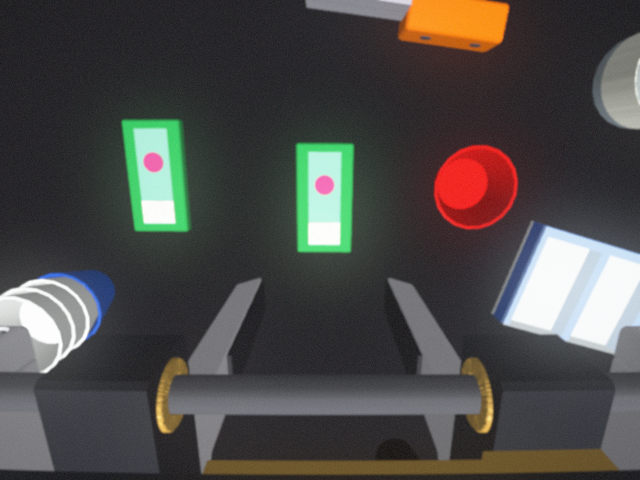

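The wrist view shows the target cassette at (326,195), centred between the fingers, and the rack mouth at (560,340). Now descending to grip its tail.

move_arm([
  [0,0,0.05,0],
  [0,0,0.09,0],
  [0,0,0.115,0],
  [0,0,0.1285,0],
  [0,0,0.1285,0],
  [0,0,0.1285,0],
])

```text
clock: 14.7
eef_pos: [520.1, -69.7, 4.5]
eef_rot: [3.141, -0.002, 0.209]
wrist_force: [0.2, 0.5, 0.3]
finger_gap: 61.9
finger_force: 0.0
```

move_arm([
  [0,0,0,0],
  [0,0,0,0],
  [0,0,0,0],
  [0,0,0,0],
  [0,0,-0.01,0],
  [0,0,-0.04,0],
  [0,0,-0.08,0],
  [0,0,-0.08,0],
  [0,0,-0.08,0],
], jaw=0.03, squeeze=30)

```text
clock: 15.6
eef_pos: [519.5, -69.5, 83.9]
eef_rot: [3.141, -0.002, 0.209]
wrist_force: [0.0, -0.1, -2.2]
finger_gap: 45.2
finger_force: 30.0
```

```bash
python3 - <<'E'
from h import *
s=manip.read_state();print(s['eef_pos'],s['eef_rot'])
for n in ('wrist','side','scene'):
    c=cam(n);X=cloud(c);m=masks(c)['green']&(X[...,2]>50)&(X[...,2]<130)&(X[...,1]<0)&(X[...,0]>400)
    P=X[m]; print(n,len(P))
    if len(P)>20:
        print(rect(P)); A=np.c_[P[:,:2]-P[:,:2].mean(0),np.ones(len(P))]
        k=abs(P[:,2]-np.median(P[:,2]))<9; print(np.linalg.lstsq(A[k],P[k,2],rcond=None)[0])
E
```

```text
[519.4534485  -69.54045031  83.89716193] [ 3.14088265e+00 -1.66969148e-03  2.08858831e-01]
wrist 8450
(array([551.4, -62.6,  89.8,  46.4]), 11.8)
[-4.21196432e-03 -8.34043100e-04  9.12379940e+01]
side 232
(array([548.9, -63.6,  88.3,  49.6]), 10.5)
[-5.23982424e-02  4.68484923e-02  8.63889014e+01]
scene 442
(array([551.1, -61. ,  92.5,  45.1]), 11.7)
[-4.08108453e-02 -1.45228302e-02  8.63567881e+01]
```

The cassette is held level. I'll carry it to in front of bay0 and measure the rack with the wrist camera.

move_arm([
  [-0.03,0.035,0,0.05],
  [-0.06,0.07,0,0.1],
  [-0.09,0.105,0,0.15],
  [-0.12,0.14,0,0.2],
  [-0.15,0.175,0,0.25],
  [-0.1839,0.216,0,0.279],
  [-0.1839,0.216,0,0.279],
  [-0.1839,0.216,0,0.279],
  [-0.1839,0.216,0,0.279],
  [-0.1839,0.216,0.023,0.279],
  [-0.1839,0.216,0.023,0.279],
  [-0.1839,0.216,0.023,0.279],
])

```text
clock: 16.95
eef_pos: [384.5, -317.9, 60.0]
eef_rot: [-3.141, 0.001, -0.069]
wrist_force: [-1.0, 0.1, 0.2]
finger_gap: 45.2
finger_force: 30.0
```

```bash
python3 - <<'E'
from h import *
s=manip.read_state();print(s['eef_pos'],s['eef_rot'])
for n in ('wrist','side','scene'):
    c=cam(n);X=cloud(c);Z=X[...,2]
    m=masks(c)['green']&(Z>40)&(Z<100)&(X[...,1]<-200)
    P=X[m]; print(n,len(P))
    if len(P)>20: print('cas',rect(P),np.percentile(P[:,2],[10,50,90]))
    m=(X[...,0]>440)&(X[...,0]<600)&(X[...,1]>-390)&(X[...,1]<-205)&(Z>19)&(Z<30)
    if m.sum()>50: print('rack',rect(X[m]))
    cv2.imwrite(f'pics/{n}5.png',c['frame'])
E
```

```text
[ 384.49604021 -317.94842951   59.99550537] [-3.14084584e+00  8.05856377e-04 -6.85277188e-02]
wrist 8548
cas (array([ 417. , -319.8,   90. ,   46.2]), -4.3) [66.36315627 67.2995679  68.12226172]
rack (array([ 505.1, -298.5,  124.8,   59.2]), 85.9)
side 216
cas (array([ 453.4, -323.5,   47.5,   19.8]), -86.8) [63.84484773 66.1912433  67.82549776]
rack (array([ 521.6, -300.5,  127. ,   91.7]), 85.7)
scene 299
cas (array([ 419.5, -319. ,   90. ,   47.3]), -3.2) [59.03089627 64.5750195  66.17610858]
rack (array([ 520.8, -299.5,  127.9,   95.2]), 86.3)
```

View pics/wrist5.png

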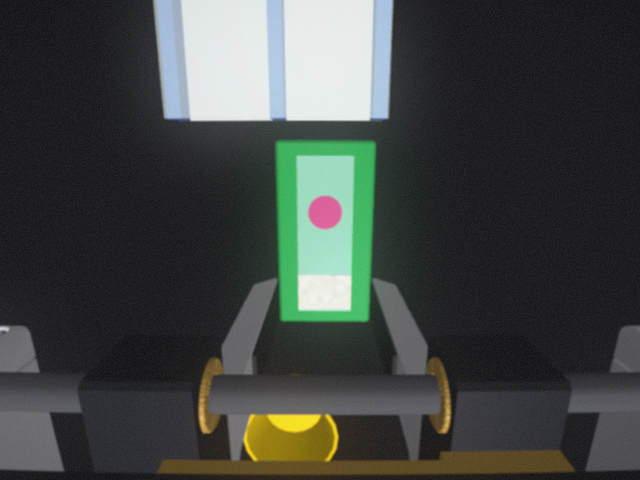

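The wrist view shows the cassette at (325,230), just right of bay0, whose mouth spans columns 286–371 at row 120. I'll lower it to bay height and remeasure once it has settled.

move_arm([
  [0,0,0.03,0],
  [0,0,0.05,0],
  [0,0,0.051,0],
  [0,0,0.051,0],
  [0,0,0.051,0],
  [0,0,0.051,0],
])

```text
clock: 17.7
eef_pos: [384.5, -319.4, 10.1]
eef_rot: [3.14, -0.001, -0.07]
wrist_force: [-0.2, 0.2, -0.4]
finger_gap: 45.6
finger_force: 30.0
```

```bash
cat > bay.py <<'E'
from h import *
s=manip.read_state();print(s['eef_pos'],s['eef_rot'],s['wrist_force'])
c=cam('wrist');X=cloud(c);Z=X[...,2]
m=masks(c)['green']&(Z>8)&(Z<40)&(X[...,1]<-200)&(X[...,0]<480)
b=max(blobs(m),key=lambda t:t[1])[0]; P=X[b]; r,a=rect(P); print('cas',r,a,np.percentile(P[:,2],[10,50,90]))
for m in [(X[...,0]>440)&(X[...,0]<600)&(X[...,1]>-390)&(X[...,1]<-205)&(Z>z0)&(Z<z1)&~masks(c)['green'] for z0,z1 in [(20,30)]]:
    q=max(blobs(m),key=lambda t:t[1])[0]; R,A=rect(X[q]); A-=90 if A>0 else -90
    print('rack',R,A); n=np.array([-np.sin(np.radians(A)),np.cos(np.radians(A))])
    print('lateral cas-rack',(r[:2]-R[:2])@n, 'mouth-front gap', np.percentile(X[q]@np.r_[n[1],-n[0],0],1)-np.percentile(P@np.r_[n[1],-n[0],0],99))
cv2.imwrite('pics/wb.png',c['frame'])
E
python3 bay.py
```

```text
[ 384.51398049 -319.36594474   10.07811443] [ 3.14038368e+00 -1.35703256e-03 -7.01318867e-02] [-0.15242223  0.16012179 -0.39776054]
cas [ 417.  -321.4   89.8   46.4] -4.1 [16.53968547 17.46861939 18.29720398]
rack [ 497.1 -297.9  125.    43. ] -4.400000000000006
lateral cas-rack -29.575933830290808 mouth-front gap 12.678495004853175
```

move_arm([
  [0.01,-0.0005,0,0],
  [0.02,-0.0005,0,0],
  [0.03,-0.0005,0,0],
  [0.03,-0.0005,0,0],
])

```text
clock: 18.15
eef_pos: [415.4, -320.6, 8.9]
eef_rot: [3.141, -0.001, -0.069]
wrist_force: [0.5, 0.3, -0.4]
finger_gap: 45.2
finger_force: 30.0
```

move_arm([
  [0.01,0,0,0],
  [0.02,0,0,0],
  [0.03,0,0,0],
  [0.04,0,0,0],
  [0.04,0,0.0015,0],
  [0.04,0,0.0015,0],
])

```text
clock: 18.75
eef_pos: [454.6, -323.5, 7.7]
eef_rot: [3.141, -0.001, -0.07]
wrist_force: [1.4, -0.2, 2.8]
finger_gap: 45.6
finger_force: 30.0
```

```bash
python3 bay.py
```

```text
[ 454.63197384 -323.53703694    7.71047428] [ 3.14091783e+00 -1.44750376e-03 -6.99012786e-02] [ 1.4003536  -0.17972311  2.76900358]
cas [ 456.2 -323.2   45.8   28.4] 85.9 [14.41709107 15.2429599  16.04171723]
rack [ 520.8 -299.7  125.4   90.8] -4.0
lateral cas-rack -27.94902338497636 mouth-front gap 5.093817578352798
```

View pics/wb.png

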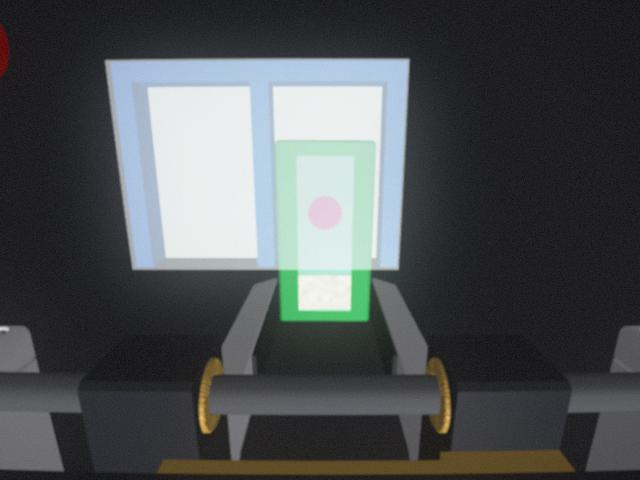

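The cassette has entered bay0. I'll release, go behind it with shut fingers, and push.

move_arm([
  [0,0,0,0],
  [0,0,0,0],
  [0,0,0,0],
  [0,0,-0.035,0],
  [0,0,-0.04,0],
  [-0.032,0,-0.04,0],
  [-0.032,0,-0.04,0],
  [-0.032,0,-0.04,0],
], jaw=0.056)

```text
clock: 19.6
eef_pos: [421.7, -321.2, 47.4]
eef_rot: [3.142, -0.0, -0.071]
wrist_force: [0.3, -0.3, 0.6]
finger_gap: 55.8
finger_force: 0.0
```

move_arm([
  [0,0,0,0],
  [0,0,0,0],
  [0,0,0,0],
  [0,0,0,0],
  [0,0,0.03,0],
  [0,0,0.0395,0],
  [0,0,0.0395,0],
  [0.01,0,0.0395,0],
  [0.02,0,0.0395,0],
  [0.028,0,0.0395,0],
  [0.028,0,0.0395,0],
], jaw=0.0)

```text
clock: 20.7
eef_pos: [451.3, -323.2, 8.4]
eef_rot: [3.141, -0.001, -0.069]
wrist_force: [-0.1, 0.4, -0.6]
finger_gap: 0.3
finger_force: 0.0
```

move_arm([
  [0.003,0,0,0],
  [0.006,0,0,0],
  [0.007,0,0,0],
  [0.007,0,0,0],
])

```text
clock: 21.1
eef_pos: [456.6, -323.5, 8.0]
eef_rot: [-3.141, 0.001, -0.07]
wrist_force: [-3.2, 0.7, 3.3]
finger_gap: 0.5
finger_force: 1.9
```

```bash
python3 bay.py
```

```text
[ 456.57862273 -323.51761663    7.99122884] [-3.14132898e+00  8.70929798e-04 -7.02559238e-02] [-3.21799468  0.66596452  3.30694762]
cas [ 468.2 -324.1   44.6    4.6] 85.6 [14.56386231 15.47091444 16.31733249]
rack [ 520.6 -299.5  125.6   90.6] -4.099999999999994
lateral cas-rack -28.283509343133986 mouth-front gap 4.6342122272545225
```

move_arm([
  [0.001,0,0,0],
  [0.002,0,0,0],
  [0.002,0,0,0],
])

```text
clock: 21.45
eef_pos: [456.8, -323.5, 7.8]
eef_rot: [-3.14, 0.005, -0.07]
wrist_force: [-18.4, 1.6, 11.8]
finger_gap: 0.2
finger_force: 9.2
```

```bash
python3 bay.py; python3 - <<'E'
from h import *
c=cam('wrist'); cv2.imwrite('pics/w6.png',c['frame'])
E
```

```text
[ 456.81015808 -323.51704789    7.84292509] [-3.14033609  0.00477057 -0.07025788] [-18.41026365   1.57373186  11.78128891]
cas [ 468.6 -323.9   45.2    4.2] 86.2 [14.71096786 15.47448291 16.26170981]
rack [ 520.7 -299.6  125.4   91.2] -4.0
lateral cas-rack -27.87511870338261 mouth-front gap 4.4200980260797
```

View pics/w6.png

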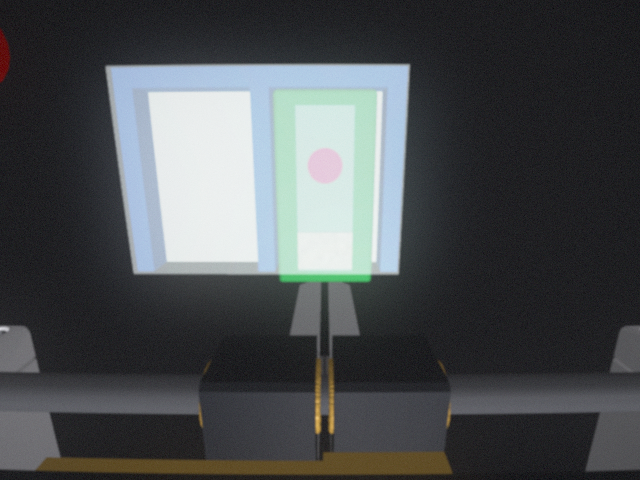

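The cassette is home: it met an 18 N stop and sticks out about 8 mm. Now the second cassette.

move_arm([
  [-0.015,0,0,0],
  [-0.015,0,-0.05,0],
  [-0.015,0,-0.1,0],
  [0.0,-0.05,-0.12,-0.05],
  [0.0,-0.1,-0.12,-0.1],
  [0.01,-0.15,-0.12,-0.15],
  [0.01,-0.2,-0.12,-0.2],
  [0.02,-0.25,-0.12,-0.25],
  [0.0223,-0.3,-0.12,-0.272],
  [0.0223,-0.35,-0.12,-0.272],
  [0.0223,-0.3943,-0.12,-0.272],
  [0.0223,-0.3943,-0.12,-0.272],
], jaw=0.062)

```text
clock: 22.75
eef_pos: [508.8, 72.8, 128.1]
eef_rot: [-3.141, -0.001, 0.207]
wrist_force: [0.2, -0.1, -0.1]
finger_gap: 61.7
finger_force: 0.0
```

move_arm([
  [0,0,0,0],
  [0,0,0,0],
  [0,0,0,0],
])

```text
clock: 23.05
eef_pos: [508.9, 66.8, 128.0]
eef_rot: [3.142, -0.0, 0.2]
wrist_force: [-0.2, -0.1, 0.1]
finger_gap: 62.2
finger_force: 0.0
```

```bash
python3 - <<'E'
from h import *
s=manip.read_state();print(s['eef_pos'],s['eef_rot'])
survey(('wrist','scene'))
E
```

```text
[508.9099729   66.84668176 127.96927534] [ 3.14155360e+00 -1.34223040e-04  1.99970006e-01]
== wrist
green 1907 [322. 178.] [541.2  75.   89.5  46.2] 11.5 zt 12.6
orange 230 [281.   2.] [668.5 127.1  64.2   2.8] -77.9 zt 30.1
orange 78 [618.  17.] [707.  -99.9  23.7   4.1] -75.1 zt 31.7
orange 197 [610.  52.] [ 684.1 -106.    35.1    9.6] 77.0 zt 30.8
white 1552 [559.  22.] circ [697.8 -53.9  21.4] zt 44.5
white 13597 [48. 99.] circ [575.2 273.2  31.1] zt 50.7
white 786 [200. 328.] circ [446.3 134.8  10. ] zt 93.5
white 824 [258. 352.] circ [436.2 109.8  15.4] zt 93.5
== scene
green 391 [354. 270.] [541.7  75.   91.2  46.2] 11.8 zt 11.0
orange 440 [219. 312.] [ 698.4 -124.1   69.1   27.2] -86.1 zt 30.9
orange 147 [386. 319.] [682.9 128.6  70.2  27.3] -75.9 zt 29.8
blue 145 [381. 229.] circ [429.8 123.7  28.7] zt 44.2
white 882 [383. 210.] circ [430.5 122.8  28.7] zt 91.6
white 1160 [474. 267.] circ [571.2 280.3  33.3] zt 48.5
white 2018 [125. 290.] circ [ 695.2 -282.2   21.7] zt 90.2
white 117 [518. 279.] circ [602.4 360.8  19. ] zt 49.0
white 904 [492. 324.] circ [694.5 290.1  30. ] zt 69.7
white 332 [266. 308.] circ [697.2 -53.3  21.1] zt 41.9
white 323 [339. 316.] circ [695.6  58.8  20.5] zt 41.9
white 873 [313. 386.] circ [847.   39.5  22.6] zt 46.6
```

move_arm([
  [0,0,0.05,0],
  [0,0,0.09,0],
  [0,0,0.115,0],
  [0,0,0.125,0],
  [0,0,0.125,0],
  [0,0,0.125,0],
])

```text
clock: 23.75
eef_pos: [509.6, 67.9, 4.2]
eef_rot: [3.141, -0.002, 0.201]
wrist_force: [0.3, 0.0, -0.2]
finger_gap: 62.0
finger_force: 0.0
```

move_arm([
  [0,0,0,0],
  [0,0,0,0],
  [0,0,0,0],
  [0,0,0,0],
  [0,0,-0.01,0],
  [0,0,-0.04,0],
  [0,0,-0.08,0],
  [0,0,-0.08,0],
  [0,0,-0.08,0],
], jaw=0.03, squeeze=30)

```text
clock: 24.65
eef_pos: [509.1, 68.1, 83.8]
eef_rot: [3.141, -0.002, 0.202]
wrist_force: [-0.7, -0.1, -0.7]
finger_gap: 45.3
finger_force: 30.0
```

```bash
python3 - <<'E'
from h import *
s=manip.read_state();print(s['eef_pos'],s['eef_rot'])
c=cam('wrist');X=cloud(c);m=masks(c)['green']&(X[...,2]>50)&(X[...,2]<130)
print(rect(X[m]),np.median(X[m][:,2]))
E
```

```text
[509.06283533  68.13102877  83.84590713] [ 3.14139209e+00 -1.75076089e-03  2.01824812e-01]
(array([541. ,  75. ,  89.9,  46.3]), 11.5) 91.42310008470267
```

move_arm([
  [-0.025,0.04,0,0.04],
  [-0.05,0.08,0,0.08],
  [-0.075,0.12,0,0.12],
  [-0.1,0.16,0,0.16],
  [-0.125,0.2,0,0.2],
  [-0.15,0.24,0,0.24],
  [-0.1841,0.2981,0,0.272],
  [-0.1841,0.2981,0,0.272],
  [-0.1841,0.2981,0,0.272],
  [-0.1841,0.2981,0,0.272],
  [-0.1841,0.2981,0.03,0.272],
  [-0.1841,0.2981,0.06,0.272],
])

```text
clock: 25.9
eef_pos: [388.9, -259.7, 22.3]
eef_rot: [3.141, -0.001, -0.068]
wrist_force: [0.4, 0.3, -0.6]
finger_gap: 45.6
finger_force: 30.0
```

move_arm([
  [0,0,0.014,0],
  [0,0,0.014,0],
  [0,0,0.014,0],
  [0,0,0.014,0],
])

```text
clock: 26.3
eef_pos: [388.9, -260.7, 9.9]
eef_rot: [3.141, -0.001, -0.069]
wrist_force: [0.7, 0.8, -0.5]
finger_gap: 45.3
finger_force: 30.0
```

```bash
python3 bay.py
```

```text
[ 388.85091704 -260.72464545    9.85573418] [ 3.14086329e+00 -1.11318007e-03 -6.93572483e-02] [ 0.66725818  0.75011217 -0.51704953]
cas [ 421.4 -262.4   89.9   46.5] -4.2 [16.52938587 17.43768619 18.27142468]
rack [ 497.2 -298.4  125.4   43.2] -3.9000000000000057
lateral cas-rack 30.76107500565597 mouth-front gap 12.399837484133798
```

move_arm([
  [0.0,0.0013,0,0],
  [0.01,0.0013,0,0],
  [0.02,0.0013,0,0],
  [0.03,0.0013,0,0],
  [0.03,0.0013,0,0],
])

```text
clock: 26.85
eef_pos: [419.4, -264.4, 9.0]
eef_rot: [3.141, -0.001, -0.069]
wrist_force: [-0.5, 0.1, -0.7]
finger_gap: 45.6
finger_force: 30.0
```

move_arm([
  [0.01,0,0,0],
  [0.02,0,0,0],
  [0.03,0,0,0],
  [0.04,0,0,0],
  [0.04,0,0.0015,0],
  [0.04,0,0.0015,0],
])

```text
clock: 27.45
eef_pos: [458.5, -267.2, 7.6]
eef_rot: [3.141, -0.001, -0.07]
wrist_force: [2.1, -0.2, 1.5]
finger_gap: 45.6
finger_force: 30.0
```

```bash
python3 bay.py
```

```text
[ 458.52500573 -267.22508339    7.59809705] [ 3.14110964e+00 -1.18576136e-03 -6.99567436e-02] [ 2.14010127 -0.23101049  1.47983929]
cas [ 460.2 -267.    45.9   28.6] 86.0 [14.44647512 15.2642374  16.04023909]
rack [ 520.8 -300.1  125.1   90.7] -4.0
lateral cas-rack 28.79212775470621 mouth-front gap 4.996708877368064
```

Now the same release and push. The total forward travel matches the first cassette.

move_arm([
  [0,0,0,0],
  [0,0,0,0],
  [0,0,0,0],
  [0,0,-0.035,0],
  [0,0,-0.04,0],
  [-0.032,0,-0.04,0],
  [-0.032,0,-0.04,0],
  [-0.032,0,-0.04,0],
], jaw=0.056)

```text
clock: 28.3
eef_pos: [425.8, -264.9, 47.5]
eef_rot: [3.142, -0.0, -0.071]
wrist_force: [0.0, -0.5, 0.3]
finger_gap: 56.0
finger_force: 0.0
```

move_arm([
  [0,0,0,0],
  [0,0,0,0],
  [0,0,0,0],
  [0,0,0,0],
  [0,0,0.03,0],
  [0,0,0.0395,0],
  [0,0,0.0395,0],
  [0.01,0,0.0395,0],
  [0.02,0,0.0395,0],
  [0.028,0,0.0395,0],
  [0.028,0,0.0395,0],
], jaw=0.0)

```text
clock: 29.4
eef_pos: [455.3, -267.0, 8.4]
eef_rot: [3.141, -0.001, -0.069]
wrist_force: [0.4, -0.8, -0.9]
finger_gap: 0.9
finger_force: 0.0
```

move_arm([
  [0.003,0,0,0],
  [0.006,0,0,0],
  [0.0075,0,0,0],
  [0.0075,0,0,0],
])

```text
clock: 29.8
eef_pos: [460.6, -267.2, 7.9]
eef_rot: [-3.141, 0.002, -0.07]
wrist_force: [-7.5, 0.3, 5.1]
finger_gap: 0.5
finger_force: 3.5
```

```bash
python3 bay.py
```

```text
[ 460.61227232 -267.24821213    7.92792297] [-3.14106158e+00  2.18787689e-03 -7.01843694e-02] [-7.54705088  0.28712597  5.12138262]
cas [ 468.3 -323.9   45.1    4.3] 85.5 [14.61815991 15.37440042 16.17748413]
rack [ 520.8 -300.1  125.1   90.4] -3.9000000000000057
lateral cas-rack -27.31568859621289 mouth-front gap 4.930626743560367
```

Both cassettes are home. Next I'll retreat and look at the knife block from above with the wrist camera.

move_arm([
  [-0.015,0,0,0],
  [-0.02,0,-0.05,0],
  [-0.02,0,-0.1,0],
  [-0.02,-0.03,-0.14,0],
  [-0.02,-0.08,-0.192,0],
  [-0.02,-0.13,-0.192,0],
  [-0.02,-0.18,-0.192,0],
  [-0.025,-0.23,-0.192,0],
  [-0.03,-0.28,-0.192,0],
  [-0.03,-0.33,-0.192,0],
  [-0.03,-0.38,-0.192,0],
  [-0.03,-0.43,-0.192,0],
], jaw=0.05)

```text
clock: 31.05
eef_pos: [460.1, 148.5, 200.3]
eef_rot: [-3.141, -0.001, -0.07]
wrist_force: [0.6, -0.8, -0.7]
finger_gap: 49.9
finger_force: 0.0
```

move_arm([
  [0,-0.05,0,0.05],
  [0,-0.1,0,0.05],
  [0,-0.1217,0,0.05],
  [0,-0.1217,0,0.05],
  [0,-0.1217,0,0.05],
  [0,-0.1217,0,0.05],
  [0,-0.1217,0,0.05],
  [0,-0.1217,0,0.05],
])

```text
clock: 31.85
eef_pos: [469.2, 267.0, 200.2]
eef_rot: [-3.141, -0.0, -0.121]
wrist_force: [0.1, -0.3, 0.5]
finger_gap: 50.0
finger_force: 0.0
```

```bash
python3 - <<'E'
from h import *
s=manip.read_state();print(s['eef_pos'],s['eef_rot'],s['qd'].round(3))
c=cam('wrist');X=cloud(c);Z=X[...,2]; cv2.imwrite('pics/w7.png',c['frame'])
m=(X[...,0]>500)&(X[...,0]<660)&(X[...,1]>200)&(X[...,1]<400)&(Z>43)&(Z<56)
R,A=rect(X[m]); A-=90 if A>0 else -90; print(R,A,np.median(X[m][:,2]))
t=np.radians(A); ex=np.array([np.cos(t),np.sin(t)]); ey=np.array([-ex[1],ex[0]])
# slot pixels: inside outline but not at top height
box=cv2.convexHull(np.argwhere(m)[:,::-1].astype(np.int32)); f=np.zeros(m.shape,np.uint8); cv2.fillConvexPoly(f,box,1)
h=f.astype(bool)&~m
for b,a,ce in blobs(h,40):
    v,u=np.nonzero(b); p=plane(c,np.c_[u,v],48)[:,:2]; L=(p-R[:2])@np.c_[ex,ey]
    for lo,hi in [(-40,-20),(-20,0),(0,20),(20,35)]:
        k=(L[:,0]>lo)&(L[:,0]<hi); 
        if k.sum()>5: print(a,lo,hi,np.percentile(L[k,1],[3,50,97]).round(2),L[:,0].min().round(1))
E
```

```text
[469.2138594  266.99179446 200.17930656] [-3.14140203e+00 -3.01914713e-04 -1.21418682e-01] [ 0.007  0.004 -0.005  0.002 -0.     0.   ]
[576.9 301.4 111.1  90.6] -7.599999999999994 49.5607953700671
626 -40 -20 [30.38 32.95 35.52] -45.2
626 -20 0 [30.47 32.97 35.56] -45.2
626 0 20 [30.6  33.19 35.78] -45.2
626 20 35 [30.71 33.12 35.6 ] -45.2
824 -40 -20 [-37.21 -34.15 -31.12] -45.8
824 -20 0 [-37.13 -34.12 -31.14] -45.8
824 0 20 [-37.05 -34.08 -31.14] -45.8
824 20 35 [-36.97 -34.05 -31.15] -45.8
```

View pics/w7.png

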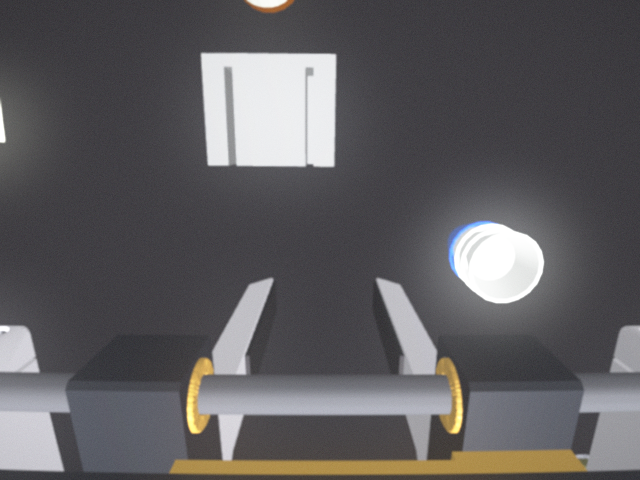

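The wrist view shows the block at (268,110) with both slots, at columns 229 and 309. Next is knife0.

move_arm([
  [0.03,0.035,0,-0.15],
  [0.06,0.07,0,-0.3],
  [0.09,0.105,0,-0.45],
  [0.12,0.14,0,-0.6],
  [0.15,0.175,0,-0.75],
  [0.18,0.21,0,-0.9],
  [0.21,0.25,0,-1.05],
  [0.24,0.29,0,-1.2],
  [0.2704,0.3439,0,-1.35],
  [0.2704,0.3439,0,-1.5],
  [0.2704,0.3439,0,-1.65],
  [0.2704,0.3439,0,-1.783],
], jaw=0.05)

```text
clock: 33.1
eef_pos: [696.1, -107.3, 199.5]
eef_rot: [-3.141, -0.0, 1.65]
wrist_force: [-0.6, 0.2, 0.2]
finger_gap: 49.9
finger_force: 0.0
```

move_arm([
  [0,0,0.04,0],
  [0,0,0.06,0],
  [0,0,0.06,0],
  [0,0,0.06,0],
  [0,0,0.06,0],
])

```text
clock: 33.6
eef_pos: [696.9, -106.3, 141.9]
eef_rot: [3.139, 0.001, 1.645]
wrist_force: [-0.1, 0.3, -0.2]
finger_gap: 50.1
finger_force: 0.0
```

```bash
cat > kn.py <<'E'
from h import *
import sys
def knife(n,y0,y1,zlo=0):
    c=cam(n);X=cloud(c);Z=X[...,2]; r=(X[...,1]>y0)&(X[...,1]<y1)&(X[...,0]>380)
    m=masks(c)['orange']&r&(Z>zlo+26)&(Z<zlo+36)
    if m.sum()>50: b=max(blobs(m,20),key=lambda t:t[1])[0]; print(n,'handle',rect(X[b]),np.median(X[b][:,2]))
    m=r&(Z>zlo+36)&(Z<zlo+48)&(X[...,0]>640)
    if m.sum()>20: b=max(blobs(m,20),key=lambda t:t[1])[0]; print(n,'blade',rect(X[b]),np.median(X[b][:,2]))
E
python3 - <<'E'
from kn import *
s=manip.read_state();print(s['eef_pos'],s['eef_rot'],s['qd'].round(3))
for n in ('wrist','scene','side'): knife(n,-180,0)
c=cam('wrist');cv2.imwrite('pics/w8.png',c['frame'])
E
```

```text
[ 696.85107307 -106.32120227  141.92418478] [3.13908116e+00 7.16503852e-04 1.64475002e+00] [ 0.002 -0.003  0.002 -0.    -0.001  0.001]
wrist handle (array([ 697.6, -124.6,   69.3,   25.3]), -85.2) 31.44618595008933
wrist blade (array([691.9, -55.3,  69.1,   4. ]), -85.0) 43.56748349488714
scene handle (array([ 709.5, -126.2,   64. ,    6.9]), -87.8) 28.05828135094393
scene blade (array([691.7, -54.1,  70.6,   7.7]), -85.7) 40.20975965438123
side handle (array([ 697.9, -126.4,   69.7,   27.2]), -84.9) 29.64641399329855
side blade (array([691.4, -56.6,  72.8,   7.5]), -84.0) 40.887363468637204
```

View pics/w8.png

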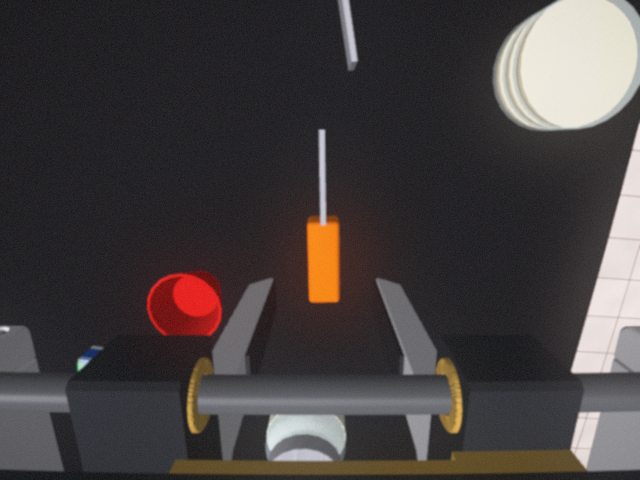

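The wrist view shows the knife0 handle at (323,260) and its blade at (322,175), centred between the fingers. Descending and gripping.

move_arm([
  [-0.0014,-0.0007,0.05,-0.011],
  [-0.0014,-0.0007,0.1,-0.011],
  [-0.0014,-0.0007,0.125,-0.011],
  [-0.0014,-0.0007,0.137,-0.011],
  [-0.0014,-0.0007,0.137,-0.011],
  [-0.0014,-0.0007,0.137,-0.011],
])

```text
clock: 34.4
eef_pos: [696.5, -107.7, 4.5]
eef_rot: [3.139, 0.001, 1.656]
wrist_force: [-0.7, 0.3, 0.2]
finger_gap: 50.1
finger_force: 0.0
```

move_arm([
  [0,0,0,0],
  [0,0,0,0],
  [0,0,0,0],
  [0,0,0,0],
  [0,0,0,0],
  [0,0,-0.02,0],
  [0,0,-0.06,0],
  [0,0,-0.11,0],
  [0,0,-0.11,0],
  [0,0,-0.11,0],
], jaw=0.01, squeeze=40)

```text
clock: 35.4
eef_pos: [695.9, -107.6, 113.9]
eef_rot: [3.14, 0.0, 1.656]
wrist_force: [0.6, -0.5, -1.3]
finger_gap: 25.8
finger_force: 40.0
```

```bash
python3 - <<'E'
from kn import *
s=manip.read_state();print(s['eef_pos'],s['eef_rot'],s['qd'].round(3))
for n in ('wrist','scene'): knife(n,-180,0,110)
E
```

```text
[ 695.91448018 -107.58110437  113.85015987] [3.13986819e+00 4.99501470e-04 1.65586243e+00] [-0.     0.043  0.039  0.    -0.007 -0.001]
wrist handle (array([ 696.5, -113.2,   47.2,   26.3]), -84.4) 141.77774102317204
wrist blade (array([691.5, -55.3,  70.4,   3.8]), -84.9) 153.9156352639926
scene handle (array([ 709.5, -139. ,   35.2,    6.3]), -89.4) 137.10641304938179
scene blade (array([690.9, -54.4,  68.6,   7.4]), -85.5) 149.43611842338177
```

move_arm([
  [0.035,-0.02,0,0.15],
  [0.07,-0.04,0,0.3],
  [0.105,-0.06,0,0.45],
  [0.14,-0.08,0,0.6],
  [0.175,-0.1,0,0.75],
  [0.21,-0.12,0,0.9],
  [0.245,-0.14,0,1.05],
  [0.28,-0.16,0,1.2],
  [0.315,-0.18,0,1.35],
  [0.35,-0.2,0,1.5],
  [0.385,-0.215,0,1.65],
  [0.4148,-0.2303,0,1.786],
])

```text
clock: 36.7
eef_pos: [429.3, 287.3, 111.6]
eef_rot: [3.14, 0.002, -0.136]
wrist_force: [1.5, 0.1, -0.7]
finger_gap: 25.6
finger_force: 40.0
```

move_arm([
  [0,0,0,0],
  [0,0,0,0],
  [0,0,0.02,0],
  [0,0,0.04,0],
  [0,0,0.04,0],
  [0,0,0.04,0],
  [0,0,0.04,0],
])

```text
clock: 37.4
eef_pos: [431.5, 286.0, 73.8]
eef_rot: [-3.141, -0.001, -0.13]
wrist_force: [-0.2, -0.5, -0.6]
finger_gap: 25.9
finger_force: 40.0
```

```bash
cat > slot.py <<'E'
from h import *
def slot(zk=0):
    s=manip.read_state();print(s['eef_pos'].round(2),s['eef_rot'].round(4),s['wrist_force'].round(1))
    c=cam('wrist');X=cloud(c);Z=X[...,2]; cv2.imwrite('pics/ws.png',c['frame'])
    p48=plane(c,[[u,v] for v in range(480) for u in range(640)],49.5).reshape(480,640,3)
    m=(X[...,0]>500)&(X[...,0]<660)&(X[...,1]>200)&(X[...,1]<400)&(Z>46)&(Z<53)
    L=lambda e,p:p@e
    t=-0.130; ex=np.array([np.cos(t),np.sin(t)]); ey=np.array([-ex[1],ex[0]])
    ctr=np.array([576.9,301.4]); q=(p48[...,:2]-ctr)
    lx,ly=q@ex,q@ey
    for nm,y0 in (('slot0',-34),('slot1',33)):
        k=(abs(ly-y0)<9)&(abs(lx)<34)&~m&(Z<46)
        for lo in (-34,-17,0,17):
            kk=k&(lx>lo)&(lx<lo+17)
            if kk.sum()>10: print(nm,lo,np.percentile(ly[kk],[3,50,97]).round(2))
    zt=zk+43
    b=(X[...,0]>440)&(X[...,0]<560)&(X[...,1]>230)&(X[...,1]<370)&(Z>zt-3.5)&(Z<zt+5)&~masks(c)['orange']
    if b.sum()>30:
        g=max(blobs(b,10),key=lambda t:t[1])[0]; P=X[g]; r,a=rect(P); print('blade',r,a,np.median(P[:,2]),'local',((r[:2]-ctr)@ex).round(1),((r[:2]-ctr)@ey).round(2))
E
python3 -c "
from slot import *
slot(70)"
```

```text
[431.54 286.    73.76] [-3.141e+00 -8.000e-04 -1.301e-01] [-0.2 -0.5 -0.6]
slot0 -34 [-36.95 -33.9  -30.39]
slot0 -17 [-36.9  -33.9  -30.42]
slot0 0 [-37.32 -33.89 -30.46]
slot1 -34 [30.03 32.73 35.58]
slot1 -17 [30.06 32.74 35.45]
slot1 0 [30.01 32.55 35.44]
blade [482.9 279.9  70.6   3.8] -7.3 114.03524304214042 local -90.4 -33.5
```

View pics/ws.png

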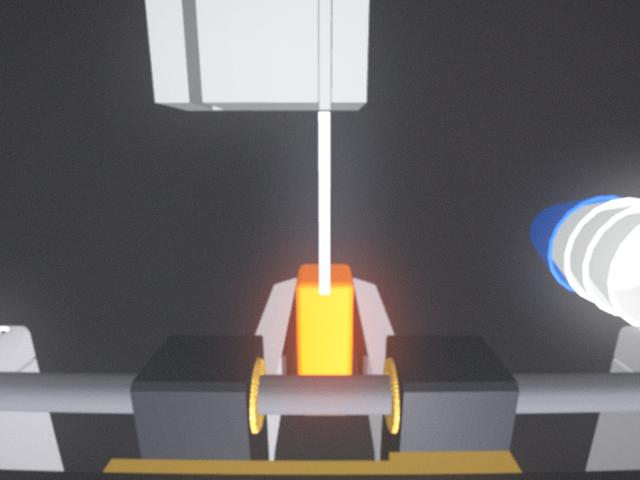

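The blade at (324,200) lines up with slot0 at (324,50) to within 0.4 mm. I'll lower to bench level and slide in.

move_arm([
  [0,0.0004,0.03,0],
  [0,0.0004,0.055,0],
  [0,0.0004,0.068,0],
  [0,0.0004,0.068,0],
  [0,0.0004,0.068,0],
  [0.01,0.0004,0.068,0],
  [0.02,0.0004,0.068,0],
  [0.025,0.0004,0.068,0],
  [0.025,0.0004,0.068,0],
  [0.025,0.0004,0.068,0],
])

```text
clock: 38.45
eef_pos: [455.6, 282.4, 4.9]
eef_rot: [3.141, 0.0, -0.13]
wrist_force: [0.3, -0.0, -1.4]
finger_gap: 26.3
finger_force: 40.0
```

```bash
python3 -c "
from slot import *
slot(2)"
```

```text
[455.64 282.43   4.86] [ 3.1415e+00  3.0000e-04 -1.3050e-01] [ 0.3 -0.  -1.4]
slot0 -34 [-37.   -33.59 -30.51]
slot0 -17 [-37.2  -33.93 -30.63]
slot0 0 [-37.19 -33.94 -30.68]
slot1 -34 [29.96 32.43 35.03]
slot1 -17 [29.99 32.42 34.98]
slot1 0 [29.89 32.38 35.03]
blade [547.9 305.2  60.6  32.2] 82.5 49.35382509942838 local -29.2 0.01
```

move_arm([
  [0.01,0,-0.0005,0],
  [0.02,0,-0.0005,0],
  [0.03,0,-0.0005,0],
  [0.04,0,-0.0005,0],
  [0.05,0,-0.0005,0],
  [0.05,0,-0.0005,0],
])

```text
clock: 39.1
eef_pos: [506.4, 275.7, 5.3]
eef_rot: [-3.141, -0.0, -0.131]
wrist_force: [-0.9, 0.3, -1.0]
finger_gap: 25.4
finger_force: 40.0
```

move_arm([
  [0.002,0,0,0],
  [0.004,0,0,0],
  [0.005,0,0,0],
  [0.005,0,0,0],
])

```text
clock: 39.5
eef_pos: [510.2, 275.5, 5.5]
eef_rot: [-3.142, -0.0, -0.13]
wrist_force: [-0.0, -0.6, -0.9]
finger_gap: 25.8
finger_force: 40.0
```

```bash
python3 -c "
from slot import *
slot(2)"
```

```text
[510.16 275.46   5.5 ] [-3.1416e+00 -1.0000e-04 -1.3000e-01] [-0.  -0.6 -0.9]
slot0 -34 [-37.15 -34.09 -30.65]
slot0 -17 [-37.05 -33.71 -30.74]
slot0 0 [-37.25 -33.35 -30.49]
slot0 17 [-37.17 -33.71 -30.6 ]
slot1 -34 [29.87 32.36 34.94]
slot1 -17 [29.9  32.37 34.93]
slot1 0 [29.96 32.43 34.99]
slot1 17 [29.87 32.33 34.85]
blade [547.5 305.   60.5  32.3] 83.1 49.403733714914296 local -29.6 -0.24
```

View pics/ws.png

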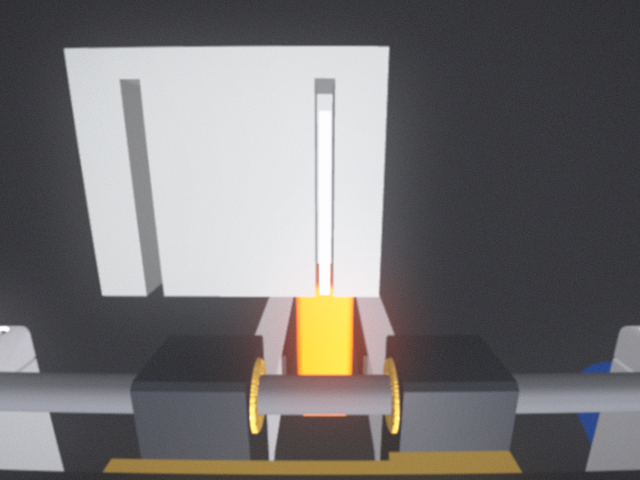

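The blade is centred in slot0. I'll creep forward until the shoulder touches.

move_arm([
  [0.001,0,0,0],
  [0.0015,0,0,0],
  [0.0015,0,0,0],
])

```text
clock: 39.85
eef_pos: [510.7, 275.4, 5.4]
eef_rot: [3.141, 0.002, -0.13]
wrist_force: [-7.3, 0.9, 2.6]
finger_gap: 25.9
finger_force: 40.0
```

move_arm([
  [0.001,0,0,0],
  [0.0015,0,0,0],
  [0.0015,0,0,0],
])

```text
clock: 40.15
eef_pos: [510.7, 275.4, 5.3]
eef_rot: [3.14, 0.005, -0.13]
wrist_force: [-18.9, 1.1, 10.0]
finger_gap: 25.8
finger_force: 40.0
```

Shoulder contact at 19 N. I'll relax, release, rise and go to knife1.

move_arm([
  [-0.002,0,0,0],
  [-0.002,0,0,0],
])

```text
clock: 40.35
eef_pos: [510.7, 275.5, 5.4]
eef_rot: [3.141, 0.001, -0.13]
wrist_force: [-4.8, 1.5, 1.7]
finger_gap: 25.9
finger_force: 40.0
```

move_arm([
  [0,0,0,0],
  [0,0,0,0],
  [0,0,0,0],
  [0,0,-0.04,0],
  [0,0,-0.09,0],
  [0,0,-0.135,0],
  [0.03,0.02,-0.135,-0.15],
  [0.07,0.05,-0.135,-0.3],
  [0.11,0.08,-0.135,-0.45],
  [0.15,0.11,-0.135,-0.6],
  [0.1959,0.1401,-0.135,-0.75],
  [0.1959,0.1401,-0.135,-0.9],
], jaw=0.05)

```text
clock: 41.55
eef_pos: [689.8, 106.3, 139.5]
eef_rot: [3.141, 0.0, 0.769]
wrist_force: [-1.2, 0.1, -0.4]
finger_gap: 50.2
finger_force: 0.0
```

move_arm([
  [0,0,0,-0.15],
  [0,0,0,-0.3],
  [0,0,0,-0.45],
  [0,0,0,-0.6],
  [0,0,0,-0.75],
  [0,0,0,-0.9],
  [0,0,0,-1.05],
  [0,0,0,-1.057],
  [0,0,0,-1.057],
])

```text
clock: 42.45
eef_pos: [687.3, 110.9, 140.4]
eef_rot: [3.142, 0.0, 1.82]
wrist_force: [-0.1, -0.6, -0.3]
finger_gap: 50.4
finger_force: 0.0
```

```bash
python3 - <<'E'
from kn import *
s=manip.read_state();print(s['eef_pos'],s['eef_rot'],s['qd'].round(3))
for n in ('wrist','scene','side'): knife(n,10,190)
for n in ('scene','side'): knife(n,230,330)
c=cam('wrist');cv2.imwrite('pics/w9.png',c['frame'])
E
```

```text
[687.28921177 110.86437388 140.39488557] [3.14156567e+00 2.28228371e-05 1.81960222e+00] [ 0.001  0.001  0.002 -0.    -0.     0.014]
wrist handle (array([682.7, 128.2,  70.2,  24.8]), -75.1) 30.422448812251503
wrist blade (array([863.6,  75.4,  70. ,  18. ]), 2.7) 45.622304695496126
scene handle (array([687.6, 130.3,  69.2,  24.1]), -83.3) 28.137756959329266
scene blade (array([866.5,  47.2,  90.2,  74.3]), 0.0) 45.178140830387576
side handle (array([680.5, 125.9,  70.1,  27.8]), -75.7) 29.485127531101057
side blade (array([865.2,  46.3,  90.1,  73. ]), 2.8) 45.72620048918162
scene handle (array([482.7, 279.7,  51.2,  25.9]), -7.6) 29.807420400091814
scene blade (array([711.9, 282.7,  59.9,  23.8]), 65.8) 41.987209637693496
side handle (array([492.1, 275.8,  68.2,  31.9]), -5.7) 29.345707530939762
side blade (array([685.6, 272.5,  60.4,  30.6]), -29.1) 41.74707381547387
```

The knife1 handle measures (683,128), and the grasp point is on its axis. Gripping.

move_arm([
  [0,0,0.05,-0.004],
  [0,0,0.1,-0.004],
  [0,0,0.125,-0.004],
  [0,0,0.1355,-0.004],
  [0,0,0.1355,-0.004],
  [0,0,0.1355,-0.004],
])

```text
clock: 43.35
eef_pos: [688.2, 111.1, 6.9]
eef_rot: [3.139, 0.0, 1.828]
wrist_force: [0.0, 0.2, 0.4]
finger_gap: 49.9
finger_force: 0.0
```

move_arm([
  [0,0,0,0],
  [0,0,0,0],
  [0,0,0,0],
  [0,0,0,0],
  [0,0,0,0],
  [0,0,-0.02,0],
  [0,0,-0.06,0],
  [0,0,-0.11,0],
  [0,0,-0.11,0],
  [0,0,-0.11,0],
], jaw=0.01, squeeze=40)

```text
clock: 44.35
eef_pos: [687.5, 111.0, 115.8]
eef_rot: [3.14, 0.0, 1.828]
wrist_force: [-0.1, -0.3, -1.8]
finger_gap: 25.5
finger_force: 40.0
```

```bash
python3 - <<'E'
from kn import *
s=manip.read_state();print(s['eef_pos'],s['eef_rot'],s['qd'].round(3))
for n in ('wrist','scene','side'): knife(n,-50,190,110)
E
```

```text
[687.52824356 110.98418676 115.75864573] [3.13984110e+00 2.49249865e-04 1.82786497e+00] [ 0.     0.043  0.039 -0.002 -0.006  0.001]
wrist handle (array([683.1, 129.2,  69.1,  26.2]), -74.6) 140.6704398131202
wrist blade (array([671.9, 111.2,  20.8,   9.6]), -38.0) 152.421955444717
scene handle (array([679. , 145. ,  36.6,  27.2]), -78.2) 137.80319731669664
scene blade (array([700.7,  61.1,  69.8,   7.2]), -74.6) 149.16928716961297
side handle (array([687.7, 104.1,  35.3,  12.4]), 58.1) 137.8830142058734
side blade (array([700.2,  59.6,  72.5,   7.8]), -75.5) 149.20309178192537
```

move_arm([
  [0.03,-0.018,0,-0.1],
  [0.065,-0.039,0,-0.2],
  [0.1,-0.06,0,-0.32],
  [0.14,-0.084,0,-0.45],
  [0.18,-0.108,0,-0.6],
  [0.22,-0.132,0,-0.75],
  [0.26,-0.156,0,-0.9],
  [0.2963,-0.1776,0,-1.05],
  [0.2963,-0.1776,0,-1.184],
  [0.2963,-0.1776,0,-1.184],
  [0.2963,-0.1776,0,-1.184],
  [0.2963,-0.1776,0,-1.184],
])

```text
clock: 45.7
eef_pos: [440.6, 351.7, 114.4]
eef_rot: [-3.141, -0.001, 3.007]
wrist_force: [-0.5, 0.5, -0.8]
finger_gap: 25.5
finger_force: 40.0
```

move_arm([
  [0,0,0.04,0],
  [0,0,0.08,0],
  [0,0,0.1,0],
  [0,0,0.1,0],
  [0,0,0.1,0],
  [0,0,0.1,0],
])

```text
clock: 46.3
eef_pos: [441.1, 352.7, 16.5]
eef_rot: [3.14, 0.002, 3.011]
wrist_force: [0.3, 0.6, -1.1]
finger_gap: 25.7
finger_force: 40.0
```

```bash
python3 - <<'E'
from h import *
s=manip.read_state();print(s['eef_pos'],s['eef_rot'],s['wrist_force'])
for n in ('scene','side'):
    c=cam(n); X=cloud(c); Z=X[...,2]
    m=(X[...,0]>440)&(X[...,0]<540)&(X[...,1]>310)&(X[...,1]<380)&(Z>38)&(Z<65)&~masks(c)['orange']
    for b,a,ce in blobs(m,25): print(n,a,ce.round(),rect(X[b]),np.median(X[b][:,2]).round(1))
    cv2.imwrite(f'pics/{n}9.png',c['frame'])
a=cv2.imread('pics/scene9.png')[230:310,430:530]; b=cv2.imread('pics/side9.png')[80:160,240:340]
cv2.imwrite('pics/both9.png',cv2.resize(np.hstack([a,b]),(800,320),interpolation=cv2.INTER_CUBIC))
E
```

```text
[441.06613171 352.65783539  16.50431669] [3.14001981e+00 1.74096760e-03 3.01073918e+00] [ 0.26758234  0.55806776 -1.11802965]
scene 80 [490. 227.] (array([446.2, 333.3,  12.5,   8.5]), 73.7) 51.0
scene 89 [510. 228.] (array([449.1, 371.1,  15.5,  12.5]), -13.1) 51.1
scene 150 [501. 244.] (array([494. , 346.2, 107.7,  26.4]), -25.7) 48.3
side 37 [279. 112.] (array([536.8, 333.3,  43.9,   5.5]), 88.8) 46.5
side 258 [254. 114.] (array([481.2, 347. ,  88.2,  33.8]), 10.3) 46.6
```

View pics/both9.png

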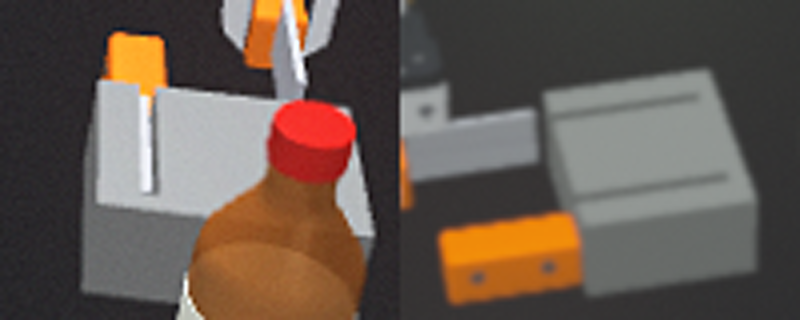

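The left crop shows knife0 in slot0; the right shows its handle flush to the block and knife1's blade at (480,145) ahead of slot1. I have gone past the 14-picture limit (16 viewed), so from here I'll work from numbers only. Lowering and sliding in, watching the force.

move_arm([
  [0,0,0.0085,0],
  [0,0,0.0085,0],
  [0,0,0.0085,0],
  [-0.008,0,0.0085,0],
  [-0.014,0,0.0085,0],
  [-0.018,0,0.0085,0],
  [-0.018,0,0.0085,0],
])

```text
clock: 47.1
eef_pos: [458.6, 349.9, 6.4]
eef_rot: [3.141, 0.0, 3.011]
wrist_force: [-0.6, 1.1, -1.5]
finger_gap: 25.9
finger_force: 40.0
```

move_arm([
  [-0.005,0,0,0],
  [-0.01,0,0,0],
  [-0.01,0,0,0],
])

```text
clock: 47.4
eef_pos: [468.5, 348.6, 6.5]
eef_rot: [3.141, 0.0, 3.012]
wrist_force: [-1.0, -0.6, -2.0]
finger_gap: 25.8
finger_force: 40.0
```

move_arm([
  [-0.01,0,-0.0005,0],
  [-0.02,0,-0.0005,0],
  [-0.03,0,-0.0005,0],
  [-0.04,0,-0.0005,0],
  [-0.048,0,-0.0005,0],
  [-0.048,0,-0.0005,0],
])

```text
clock: 48.0
eef_pos: [516.5, 342.2, 6.8]
eef_rot: [3.142, 0.0, 3.011]
wrist_force: [0.3, 0.5, -0.6]
finger_gap: 26.0
finger_force: 40.0
```

move_arm([
  [-0.001,0,0,0],
  [-0.002,0,0,0],
  [-0.003,0,0,0],
  [-0.003,0,0,0],
])

```text
clock: 48.4
eef_pos: [518.4, 342.2, 7.0]
eef_rot: [3.142, 0.0, 3.012]
wrist_force: [-0.5, 1.5, -1.2]
finger_gap: 25.9
finger_force: 40.0
```

move_arm([
  [-0.001,0,0,0],
  [-0.002,0,0,0],
  [-0.002,0,0,0],
])

```text
clock: 48.7
eef_pos: [519.2, 342.1, 6.9]
eef_rot: [-3.141, -0.003, 3.012]
wrist_force: [-9.4, 0.5, 4.5]
finger_gap: 25.7
finger_force: 40.0
```

Shoulder contact. I'll relax, lower slightly, release and rise clear, then check everything.

move_arm([
  [0.001,0,0.0003,0],
  [0.001,0,0.0003,0],
])

```text
clock: 48.9
eef_pos: [519.2, 342.1, 6.6]
eef_rot: [-3.142, -0.0, 3.012]
wrist_force: [-2.5, 0.4, -0.7]
finger_gap: 25.8
finger_force: 40.0
```

move_arm([
  [0,0,0,0],
  [0,0,0,0],
  [0,0,0,0],
  [0,0,-0.04,0],
  [0,0,-0.09,0],
  [0,0,-0.14,0],
  [0,0,-0.19,0],
  [0.05,0.03,-0.22,0],
  [0.1,0.06,-0.22,0],
  [0.1,0.1,-0.22,0],
  [0.1,0.1,-0.22,0],
  [0.1,0.1,-0.22,0],
], jaw=0.05)

```text
clock: 50.1
eef_pos: [432.8, 454.9, 226.4]
eef_rot: [-3.141, -0.0, 3.014]
wrist_force: [-0.4, 0.2, 0.5]
finger_gap: 50.0
finger_force: 0.0
```

```bash
python3 - <<'E'
from h import *
s=manip.read_state();print(s['eef_pos'],s['clock'],s['wrist_force'])
t=-0.130; ex=np.array([np.cos(t),np.sin(t)]); ey=np.array([-ex[1],ex[0]])
for n in ('scene','side'):
    c=cam(n); X=cloud(c); Z=X[...,2]; M=masks(c)
    for y0,y1 in ((240,310),(310,380)):
        m=M['orange']&(X[...,0]<560)&(X[...,1]>y0)&(X[...,1]<y1)&(Z>25)&(Z<36); 
        if m.sum()>20: P=X[m]; print(n,'knife',rect(P),np.median(P[:,2]).round(1),'front local x',np.percentile((P[:,:2]-[576.9,301.4])@ex,99).round(1))
    g=M['green']&(X[...,1]<-200)
    for b,a,ce in blobs(g,10): print(n,'cass',a,ce.round(),rect(X[b]),np.median(X[b][:,2]).round(1))
survey()
E
```

```text
[432.76515397 454.89443852 226.35369202] 50.1 [-0.42287877  0.23404847  0.5104247 ]
scene knife (array([484. , 279.7,  52.4,  26. ]), -7.3) 29.6 front local x -67.2
scene knife (array([488.4, 347.1,  41.7,  25.2]), -6.1) 29.6 front local x -73.4
side knife (array([492. , 276.9,  69.1,  31.3]), -6.4) 29.2 front local x -47.0
side knife (array([501.2, 343.3,  70.3,  31.4]), -9.0) 29.2 front local x -47.1
side cass 176 [364. 375.] (array([ 474.5, -266.8,   52.2,    9.3]), 86.8) 13.3
side cass 195 [376. 408.] (array([ 377.5, -470.9,  401.7,   27.8]), 57.5) 13.1
== scene
orange 178 [464. 245.] [483.7 279.8  51.4  26.1] -8.0 zt 31.0
orange 162 [500. 248.] [486.4 347.4  42.3  25. ] -6.3 zt 30.9
blue 144 [381. 229.] circ [429.2 123.7  29. ] zt 43.9
white 954 [382. 210.] circ [430.4 123.   28.7] zt 91.5
white 1208 [474. 267.] circ [571.5 280.1  33.1] zt 48.5
white 2026 [125. 290.] circ [ 695.3 -282.1   21.7] zt 90.2
white 115 [518. 279.] circ [602.  360.4  18.8] zt 49.1
white 908 [492. 325.] circ [693.6 290.5  30.6] zt 69.7
white 868 [313. 386.] circ [847.3  39.6  22.8] zt 46.8
== side
green 154 [364. 375.] [ 474.5 -269.3   46.     8.8] 86.1 zt 15.5
green 157 [376. 408.] [ 470.7 -325.2   44.6    9.4] 86.7 zt 15.5
orange 273 [261. 119.] [501.2 342.9  69.1  33.3] -3.7 zt 32.4
orange 304 [267. 140.] [492.3 275.8  69.4  32.6] -9.4 zt 32.0
blue 106 [258. 204.] circ [428.5 121.   28.6] zt 44.1
white 1384 [301. 117.] circ [575.9 298.8  41.2] zt 50.3
white 446 [355. 113.] circ [693.6 287.8  29.3] zt 69.4
white 482 [474. 173.] circ [845.7  36.8  22.9] zt 48.3
white 1111 [258. 183.] circ [429.5 121.   28.6] zt 91.7
white 2180 [499. 324.] circ [ 693.1 -285.1   21.6] zt 91.7
```

All readings fit: each cassette sticks out about 8–9 mm, both knife shoulders are at the block face with handles on the bench, and the stack is 91.6 mm and in line. Handing in.

```bash
python3 -c "
from cell import manip
print(manip.sign_off())"
```

```text
the job is handed in; nothing more can be done
None
```

I handed the job in at about 50 s: three white cups stacked on the blue one, both cassettes home in the rack, and both knives seated in the block, all by my own camera and force readings since sign-off gave no verdict; I also viewed 16 pictures, two over the limit of 14.

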